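# Load a combustion boat into the furnace with the push rod

## Task

Load the sample: stand the white ceramic boat, with its steel slug in it, on the steel shelf in front of the furnace mouth and let go of it, then push it into the furnace with the push rod until the rod's crossbar meets the furnace front. Draw the rod out again, leaving the boat inside, and lay the rod back in its rest the way it lay before. Keep the slug in the boat and do not knock the things standing around.

Things in the scene. Friction and masses are not known exactly. Their poses are not given: they have to be found in the camera images.
- boat_mid (a point): Centre, half-way up, of the white ceramic combustion boat: an open trough 70 mm long (its y axis; both ends alike, corners cut), 26 mm wide (x), 16 mm high, walls and floor 3 mm, about 50 g. It starts standing on the bench. Grasp it across its width from above, by the upper 10 mm.
- slug_center (a point): Centre of the loose steel slug standing in the boat, 12 mm across and 8 mm high, about 12 g.
- rod_grip (a point): Middle of the black grip of the steel push rod, on the rod's axis; y runs along the rod to its foot, z up. Grip 80 mm long, 16 mm wide (x), 18 mm high. The bar is 8 mm square and reaches 91 mm behind this point. About 0.18 kg, balanced about 45 mm ahead of this point. It starts level in its rest; grasp the grip across its width from above.
- rod_stop (a point): Middle of the front face of the rod's crossbar (60 mm wide along x, 10 mm high), the depth stop: 175 mm ahead of rod_grip, on the rod's axis.
- rod_foot (a point): Middle of the front face of the rod's foot, a plate 20 mm wide and 14 mm high that pushes the boat's end: 255 mm ahead of rod_grip and 80 mm ahead of rod_stop.
- rest_seat (a point): Where rod_grip belongs in the fixed rod rest, 50 mm above the bench; y points along the rod from grip to foot. The rest is a base plate 56 mm wide with two notched posts, 60 mm behind and 100 mm ahead of this point, each 10 mm thick along y. The notches are 16 mm wide at the bottom (4 mm below this point) and flare to 40 mm at the top (14 mm above it).
- furnace_mouth (a point): Middle of the lower edge of the mouth in the front plate of the fixed furnace, level with the shelf, 80 mm above the bench; y points straight in, x across, z up. Furnace body 180 mm wide (x), 210 mm long, 200 mm high. The channel is 34 mm wide and high, flat-floored, closed 183 mm in. The rod goes in level, its axis about 12 mm above the floor.
- shelf_mid (a point): Middle of the top of the steel shelf, 60 mm out from the mouth, same axes as furnace_mouth. The shelf is 120 mm long (y), 100 mm wide, flush with the channel floor. Two strips 4 mm high lead in to the mouth, 34 mm apart there and 62 mm apart at 52 mm out. The boat may stand here or 15 mm farther out.
- home (a point): Where boat_mid comes to lie in the channel, 115 mm in from the mouth, when the crossbar meets the front plate with the foot on the boat's end. Same axes as furnace_mouth.
- boat: The boat of point boat_mid; origin under its centre on its underside.
- rod: The push rod; the same frame as point rod_grip.
- beaker: small glass beaker, 57 mm across and 70 mm high, at the back right. A bystander, origin on its underside.
- tongs: steel forceps, 135 mm long and 9 mm high, lying flat toward the back. A bystander, origin on its underside.
- timer: white bench timer, 77 mm square and 21 mm high, at the back. A bystander, origin on its underside.
- dish: lidded petri dish, 71 mm across and 15 mm high, between the rod rest and the back. A bystander, origin on its underside.

How it is judged:
On the way, in this order (a step that is already met when the one before it is completed fails the run):
1. The boat stands on the shelf in front of the furnace mouth, let go (x of boat_mid in the frame of furnace_mouth between -0.025 and 0.025 m and y of boat_mid in the frame of furnace_mouth between -0.125 and -0.02 m and z of boat_mid in the frame of furnace_mouth between 0.003 and 0.013 m and contact force between the fingers and boat below 0.02 N), for 0.2 s.
2. The boat goes in through the mouth, pushed by the rod (y of boat_mid in the frame of furnace_mouth between 0.03 and 0.1 m and z of boat_mid in the frame of furnace_mouth between 0.003 and 0.013 m and contact force between rod and boat above 0.02 N).
3. The boat is pushed to its place in the furnace (y of boat_mid in the frame of furnace_mouth between 0.106 and 0.128 m and z of boat_mid in the frame of furnace_mouth between 0.003 and 0.013 m), for 0.2 s.
At the end, for the whole second after the job is handed in: The boat stands in the furnace channel with its middle 106 to 128 mm in from the mouth, the slug still in it; the rod lies in its rest as at the start (grip within 20 mm along the rod, 10 mm sideways, 6 mm in height, 0.06 rad in direction), everything let go and at rest (all of step 3 and x of slug_center in the frame of boat_mid between -0.011 and 0.011 m and y of slug_center in the frame of boat_mid between -0.033 and 0.033 m and z of slug_center in the frame of boat_mid between -0.012 and 0.008 m and x of rod_grip in the frame of rest_seat between -0.01 and 0.01 m and y of rod_grip in the frame of rest_seat between -0.02 and 0.02 m and z of rod_grip in the frame of rest_seat between -0.006 and 0.006 m and angle between the y axis of rod_grip and the y axis of rest_seat, either way round below 0.06 rad and linear speed of each of boat, rod below 0.01 m/s); the robot touches nothing.
It fails at once if the slug leaves the boat (distance between slug_center and boat_mid above 0.045 m).
It fails at once if a bystander is knocked (moved more than 30 mm) (distance of any of beaker, tongs, timer, dish from where it was at the start of the episode above 0.03 m).
It also fails if it takes over 58 s, if anything falls off the work surface, if the arm or the gripper's body presses on something with over 40 N, if the wrist force passes 120 N, or if a joint passes its speed limit or range.

## Robot

A 6-joint arm with a two-finger parallel gripper is mounted at the origin on a cart in front of the work surface, level with it; the furniture and walls round the work are solid. World frame = base frame: x ahead of the robot, y to its left, z up, the work surface at z = 0. Lengths are in m, angles in rad, forces in N, time in s.
With the tool pointing down it reaches from about 0.375 to 0.9 m from the base axis. Payload 3.1 kg.
Tool frame: the origin (TCP) lies midway between the tips of the shut fingers; the grasp point (between the pads) lies 19 mm behind it (manip.hold_point_z is the distance from the TCP to the grasp point, in m); x points along the fingers, y is the direction in which the jaws open and shut, and the axes are right-handed (so a half turn about x gives the same grasp; the last joint's range is limited). The gripper opens to 85 mm and grips with 20 to 120 N. Pads are 22 mm wide; open, the fingers measure 114 mm over their backs; the gripper's body (76 mm by 85 mm) begins 54 mm behind the grasp point. The pads swing forward as they close: fully open they stand 13 mm farther back than shut.
Start: joints at [0.985, 0.527, 1.433, -0, 1.181, -0.178], TCP at [0.248, 0.574, 0.208] pointing down, gripper open.
Joint ranges: [-3.08, 3.08], [-0.75, 2.2], [0.22, 2.44], [-1.43, 4.57], [0, 2.65], [-2.85, 2.85]. Speed limits (rad/s): [2.79, 2.79, 3.14, 3.14, 3.14, 3.14].

## Interface

Orientations are given as a unit quaternion [x, y, z, w].
In Python, from station import manip, snapshot gives the robot as it stands.
- The arm moves only by the shell command python3 -m crank 'ROWS' [FORCE]. ROWS is JSON, a list of rows, each a list of 5 numbers: the finger opening in m, from 0 to 0.0854, then the shift along the tool's x, y, z in m, then the turn about the tool's x in rad. In form: [[grip, tx, ty, tz, yaw], ...]. A call has 1 to 5 rows; each row shifts and turns the commanded pose from where the row before left it, along the tool's axes as they then stand; what a row does not reach is not made up. A row lasts 1/10 s, in which the tool goes at most 50 mm and 8.59 degrees, less where a joint would pass 70% of its speed; a pose out of reach is approached as far as the arm can. A call is refused whole if a number of a shift passes 0.05 or a number of a turn 0.15, either way. A call with a gripper value outside its range is refused whole. The fingers move at their own pace and stop on an object; FORCE is the grip in N (left out, the last holds). Time passes only in rows, so rows that do not move let the fingers close. It gives the time, the measured TCP pose, the force and the opening at its end, in the units of the state.
- manip.sense(): the state, without advancing time (a new reading comes with each control period).
- snapshot(name): name is "scene" or "top"; returns a dict with "image" (400x640x3 uint8, blue, green, red), "range_z" (400x640 float32, m along the optical axis (not along the pixel's ray), 0 where there is no reading), "vertical_fov" (degrees; the focal length in pixels is half the picture's height over the tangent of half this angle, whatever the lens; pixels are square), "cx", "cy" (the principal point, pixels), "extrinsics" (4x4, takes a point from world to camera coordinates). Camera axes: x right, y up, looking along -z (the intrinsics and any distortion apply to the point x, -y, -z); pixel columns grow to the right and rows downward; lengths in m; the calibration is good to about 2 mm. A picture is of the moment at which its call begins.
- manip.sign_off(): hands the job in, once; it reports no verdict.
The state is a dict: "t": time; "q": joint angles; "qd": joint speeds; "tau": joint torques, N m; "tcp_pos": TCP position; "tool_rot": TCP orientation; "force": force on the tool from outside, world axes, zero at the start; "ft_torque": the same for the moment, N m; "finger_gap": opening from 0.0 (shut) to 1.0 (fully open).
Only numpy, scipy, OpenCV 4.12 (cv2) and the standard library are available. Lean on these libraries where they do the work, as an engineer would, in place of code of your own. Each camera call takes 0.05 s, during which the arm holds its last target.

## Working session

There is one attempt and no reset: what is moved stays moved. The work goes in short steps, Python scripts to look and compute and a shell command to move; the robot and the scene stay as the last step left them, time stands still between calls to the robot, and variables do not carry over. Pictures are saved under pics/ and viewed, and the job is handed in when it is done.

```bash
ls; mkdir -p pics; python3 - <<'E'
from station import manip, snapshot
import cv2, numpy as np
for n in ("scene","top"):
    s=snapshot(n); cv2.imwrite(f"pics/{n}0.png",s["image"]); np.savez(f"{n}0.npz",**{k:v for k,v in s.items()})
    print(n,s["vertical_fov"],s["cx"],s["cy"],[k for k in s]); print(np.round(s["extrinsics"],4))
print(manip.sense(), manip.hold_point_z)
E
```

```text
pics
scene 55.438691064044534 317.57225813713785 197.46748074710905 ['image', 'range_z', 'vertical_fov', 'cx', 'cy', 'extrinsics']
[[ 0.5534 -0.8329  0.0109 -0.3086]
 [ 0.324   0.2273  0.9183 -0.2181]
 [-0.7673 -0.5047  0.3957 -0.7119]
 [ 0.      0.      0.      1.    ]]
top 54.52112878332105 321.0433948922345 206.38958285743698 ['image', 'range_z', 'vertical_fov', 'cx', 'cy', 'extrinsics']
[[ 0.0183 -0.9998  0.0041 -0.0481]
 [ 0.9991  0.0185  0.0394 -0.5037]
 [-0.0395  0.0033  0.9992 -0.9993]
 [ 0.      0.      0.      1.    ]]
{'t': 0.1, 'q': array([ 9.84537193e-01,  5.28388531e-01,  1.43375893e+00,  3.44733956e-05,
        1.18139034e+00, -1.78473155e-01]), 'qd': array([ 0.00054673, -0.00120301, -0.00304554, -0.00155046,  0.00289116,
       -0.0001764 ]), 'tau': array([ 1.16219494e-04, -4.43298805e+01, -1.78585249e+01, -2.19674389e-04,
        3.84365005e-03, -1.97748437e-05]), 'tcp_pos': array([0.24743016, 0.57320244, 0.20752694]), 'tool_rot': array([ 0.14254787,  0.69272537, -0.14381557,  0.69219126]), 'force': array([ 0.97056636, -0.08993403, -0.28185238]), 'ft_torque': array([0.00455894, 0.01124101, 0.01147354]), 'finger_gap': 1.0013421033633938} 0.0187
```

View pics/scene0.png

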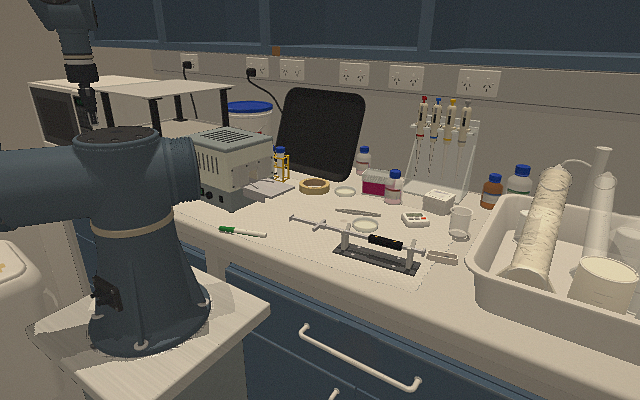

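View pics/top0.png

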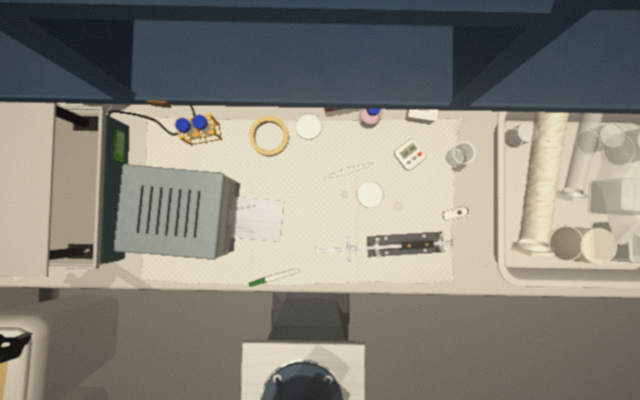

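```bash
cat > h.py <<'E'
import numpy as np, cv2
from station import manip, snapshot
def load(f): return dict(np.load(f))
def cam(s):
    h=s["image"].shape[0]; f=h/2/np.tan(np.radians(float(s["vertical_fov"]))/2); return f,float(s["cx"]),float(s["cy"])
def p2w(s,u,v,z=None,d=None):
    """pixel->world on plane z, or with depth"""
    f,cx,cy=cam(s); E=s["extrinsics"]; R=E[:3,:3]; t=E[:3,3]
    r=np.array([(u-cx)/f,-(v-cy)/f,-1.]); c=-R.T@t; w=R.T@r
    if z is not None: return c+w*(z-c[2])/w[2]
    if d is None: d=s["range_z"][int(round(v)),int(round(u))]
    return c+w*d
def w2p(s,p):
    f,cx,cy=cam(s); E=s["extrinsics"]; q=E[:3,:3]@np.asarray(p)+E[:3,3]
    return np.array([cx+f*q[0]/-q[2], cy-f*q[1]/-q[2]])
def crop(s,name,x0,y0,x1,y1,k):
    im=s["image"][y0:y1,x0:x1]; im=cv2.resize(im,None,fx=k,fy=k,interpolation=cv2.INTER_CUBIC)
    step=10
    for u in range((x0//step+1)*step,x1,step):
        cv2.line(im,((u-x0)*k,0),((u-x0)*k,6),(0,0,255),1)
        if u%20==0: cv2.putText(im,str(u),((u-x0)*k,16),0,.35,(0,0,255),1)
    for v in range((y0//step+1)*step,y1,step):
        cv2.line(im,(0,(v-y0)*k),(6,(v-y0)*k),(0,0,255),1)
        if v%20==0: cv2.putText(im,str(v),(8,(v-y0)*k+4),0,.35,(0,0,255),1)
    cv2.imwrite("pics/"+name,im)
E
python3 - <<'E'
from h import *
s=load("top0.npz"); crop(s,"a1.png",300,180,480,265,4); crop(s,"a2.png",110,150,300,290,4)
t=load("scene0.npz"); crop(t,"a3.png",280,190,480,290,4); crop(t,"a4.png",180,110,320,220,5)
for n,S in(("top",s),("sc",t)): print(n,cam(S))
for u,v in [(150,270),(440,275),(300,130),(220,200),(260,220),(456,213),(330,220)]: print(u,v,p2w(s,u,v).round(4))
E
```

```text
top (np.float64(388.14816110531535), 321.0433948922345, 206.38958285743698)
sc (np.float64(380.6315454854741), 317.57225813713785, 197.46748074710905)
150 270 [0.331  0.4032 0.0007]
440 275 [ 0.3327 -0.3495  0.0103]
300 130 [0.7023 0.0196 0.0161]
220 200 [0.5066 0.1754 0.1991]
260 220 [0.4661 0.1077 0.0828]
456 213 [ 0.4939 -0.3915  0.0067]
330 220 [ 0.4696 -0.0629  0.0043]
```

View pics/a1.png

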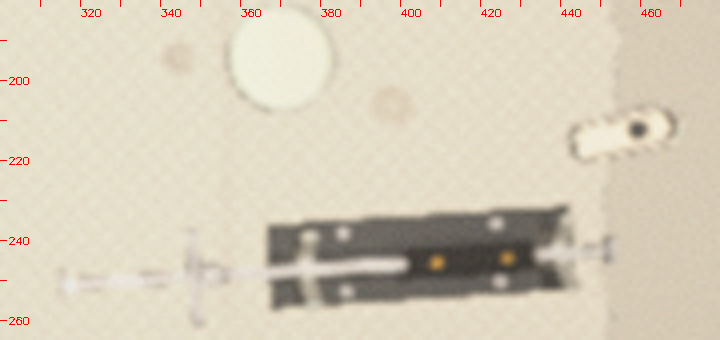

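View pics/a2.png

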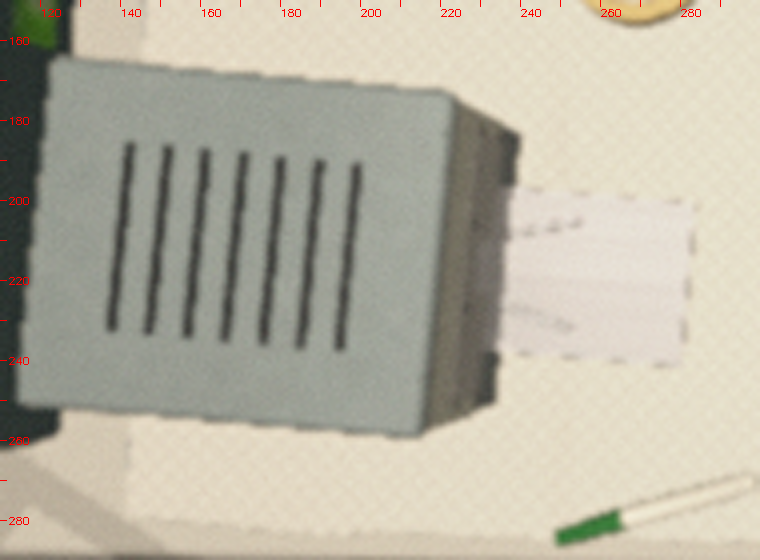

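View pics/a3.png

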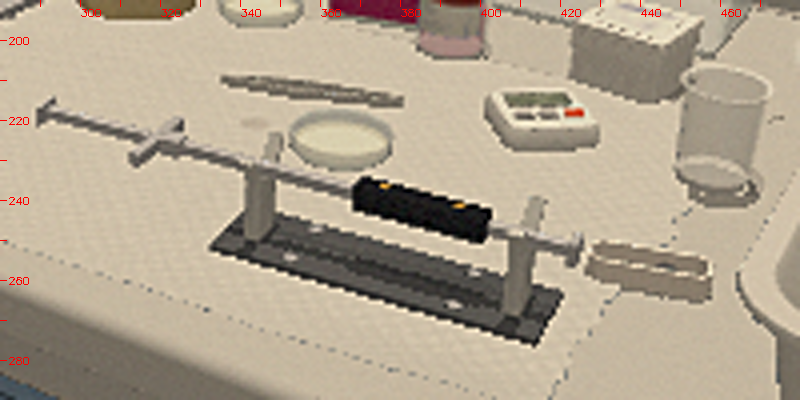

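View pics/a4.png

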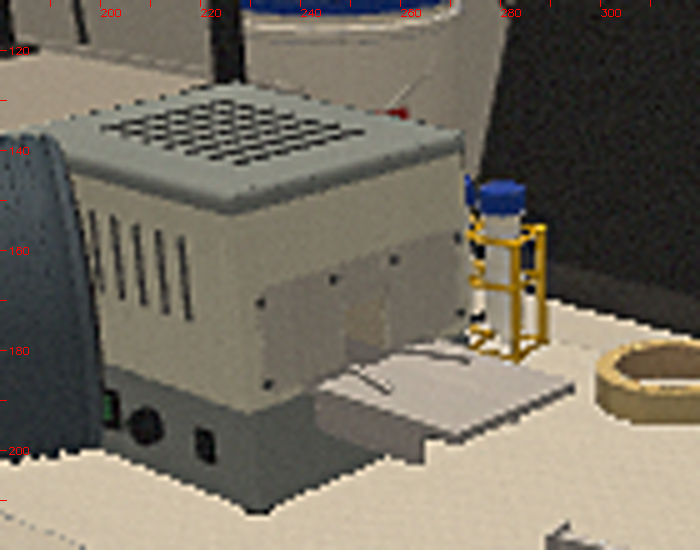

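```bash
python3 - <<'E'
from h import *
s=load("top0.npz"); t=load("scene0.npz")
def P(S,l,z):
    a=np.array([p2w(S,u,v,z=z) for u,v in l]); print(z,a[:,:2].round(4).tolist(),'edges',[round(np.linalg.norm(a[i]-a[i-1]),4) for i in range(len(a))]); return a
print("furn top"); P(s,[(123,164.5),(221,173.5),(215,259),(114,251)],.2)
print("shelf");P(s,[(236.5,197),(284.5,201),(281,241),(234,238)],.08)
P(t,[(292.5,187.5),(270,198),(241,188)],.08)
print("strips");P(s,[(238.5,209),(254.5,205.5),(252,231.5),(237,226.5)],.084)
print("rod top")
a=P(s,[(316,251),(347.5,247.5),(349,246.2),(406.5,245.5),(424,244.5),(451,242)],.054)
print("rod scene");P(t,[(289,217.5),(318,225.5),(421,252)],.052)
print("grip scene top gold");P(t,[(373.5,236.5),(392,241.5)],.059)
print("boat top");P(s,[(441,212.5),(463.5,206.5),(466,211),(443,219)],.016);P(s,[(457,212.2)],.01)
print("boat ctr");P(s,[(453.7,213)],.016)
for n,S,l in (("top",s,[(456,211),(445,215),(460,209),(405,245),(375,246),(390,246),(415,245),(260,200),(260,235),(275,220),(250,219)]),("sc",t,[(285,190),(270,190),(250,190)])):
  for u,v in l: print(n,u,v,p2w(S,u,v).round(4))
# depth vs table
E
```

```text
furn top
0.2 [[0.5779, 0.3822], [0.5627, 0.1746], [0.3825, 0.1821], [0.3954, 0.394]] edges [np.float64(0.1829), np.float64(0.2081), np.float64(0.1804), np.float64(0.2124)]
shelf
0.08 [[0.5207, 0.1664], [0.5132, 0.05], [0.4165, 0.0563], [0.4217, 0.1697]] edges [np.float64(0.0991), np.float64(0.1166), np.float64(0.0969), np.float64(0.1135)]
0.08 [[0.5001, 0.0489], [0.4053, 0.0525], [0.413, 0.166]] edges [np.float64(0.146), np.float64(0.0949), np.float64(0.1138)]
strips
0.084 [[0.4916, 0.1599], [0.5008, 0.1216], [0.4382, 0.1261], [0.4495, 0.1624]] edges [np.float64(0.0422), np.float64(0.0393), np.float64(0.0627), np.float64(0.038)]
rod top
0.054 [[0.3921, -0.0283], [0.4021, -0.1061], [0.4054, -0.1098], [0.4097, -0.2523], [0.4129, -0.2957], [0.4203, -0.3627]] edges [np.float64(0.3357), np.float64(0.0785), np.float64(0.0049), np.float64(0.1426), np.float64(0.0435), np.float64(0.0674)]
rod scene
0.052 [[0.3857, -0.0258], [0.3912, -0.1112], [0.4154, -0.3636]] edges [np.float64(0.339), np.float64(0.0856), np.float64(0.2535)]
grip scene top gold
0.059 [[0.4073, -0.2533], [0.4101, -0.2976]] edges [np.float64(0.0444), np.float64(0.0444)]
boat top
0.016 [[0.4942, -0.3494], [0.5108, -0.4076], [0.4993, -0.4141], [0.4775, -0.3546]] edges [np.float64(0.0175), np.float64(0.0605), np.float64(0.0133), np.float64(0.0633)]
0.01 [[0.4959, -0.3929]] edges [np.float64(0.0)]
boat ctr
0.016 [[0.4935, -0.3822]] edges [np.float64(0.0)]
top 456 211 [ 0.4993 -0.3931  0.0019]
top 445 215 [ 0.4881 -0.3626  0.0072]
top 460 209 [ 0.5047 -0.4031  0.0035]
top 405 245 [ 0.4112 -0.247   0.0612]
top 375 246 [ 0.407  -0.1743  0.0531]
top 390 246 [ 0.4078 -0.211   0.0561]
top 415 245 [ 0.4117 -0.2716  0.0612]
top 260 200 [0.5146 0.1097 0.0778]
top 260 235 [0.4301 0.1068 0.0828]
top 275 220 [0.4668 0.0717 0.0824]
top 250 219 [0.4681 0.1318 0.0832]
sc 285 190 [0.4725 0.0544 0.0802]
sc 270 190 [0.4489 0.0893 0.0799]
sc 250 190 [0.4217 0.1399 0.0771]
```

```bash
python3 - <<'E'
from h import *
s=load("top0.npz"); t=load("scene0.npz")
crop(s,"b1.png",222,190,292,248,11); crop(t,"b2.png",232,155,302,205,11)
E
```

```text
(no output)
```

View pics/b1.png

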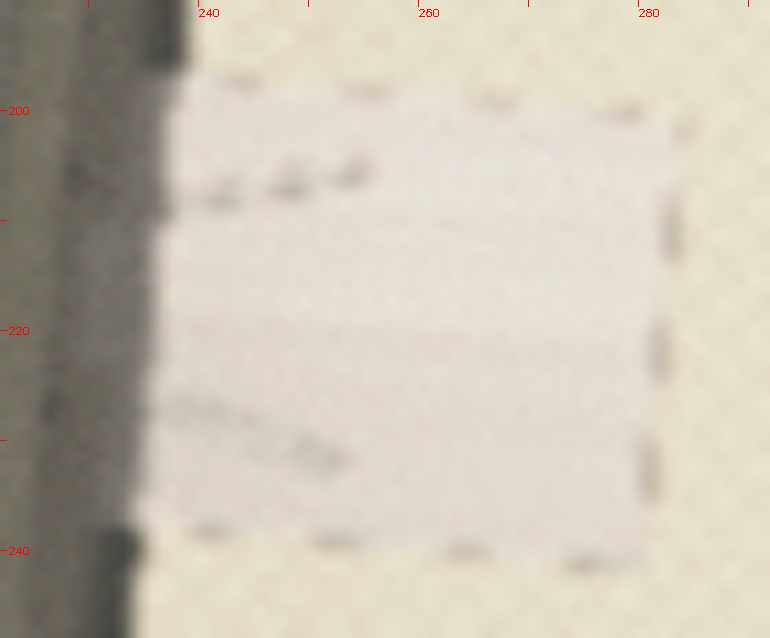

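View pics/b2.png

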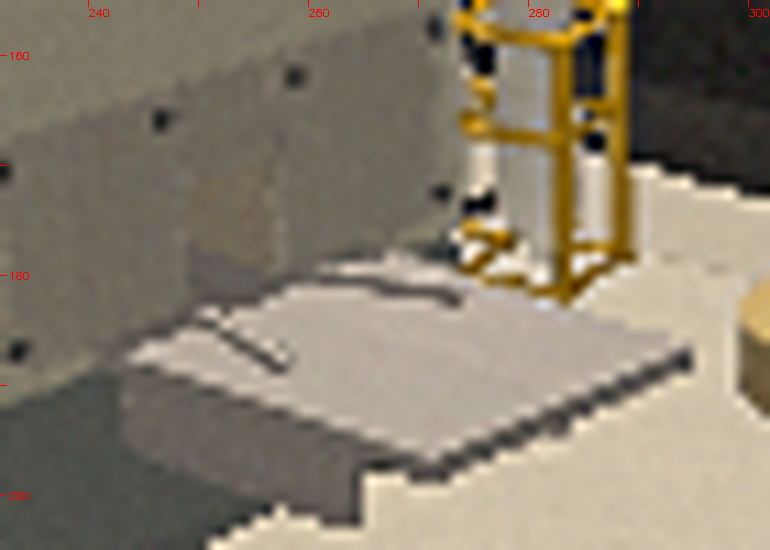

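```bash
python3 - <<'E'
from h import *
s=load("top0.npz"); t=load("scene0.npz")
def P(S,l,z):
    a=np.array([p2w(S,u,v,z=z) for u,v in l]); print(z,a[:,:2].round(4).tolist(),'edges',[round(np.linalg.norm(a[i]-a[i-1]),4) for i in range(len(a))]); return a
P(s,[(236.7,197.3),(283.7,200.5),(280.3,241.5),(234.2,238)],.08)
P(t,[(294.2,186.8),(270.3,197),(243,187)],.08)
P(t,[(249.5,183),(257,180.3)],.08)
print("strips");P(s,[(236.5,208.8),(254.5,205.5),(252.5,231.5),(236,227)],.084)
P(t,[(249.3,183.6),(257.5,188.3),(273.3,181.7),(260,179.7)],.084)
# depth check: points on the bench & shelf in both
for n,S in(("top",s),("sc",t)):
    f,cx,cy=cam(S); 
    v,u=np.mgrid[0:400:2,0:640:2]; d=S["range_z"][v,u]; E=S["extrinsics"];R=E[:3,:3];tt=E[:3,3]
    r=np.stack([(u-cx)/f,-(v-cy)/f,-np.ones_like(d)],-1); w=(d[...,None]*r-tt)@R
    W=w[d>0]; 
    for (x0,x1,y0,y1,z0,z1) in [(.43,.505,.07,.12,.06,.1),(.36,.40,.0,.1,-.02,.02),(.55,.6,-.2,.0,-.02,.02),(.35,.38,-.4,-.2,-.02,.02),(.42,.54,.2,.35,.18,.22),(.405,.42,-.29,-.25,.05,.07)]:
        m=(W[:,0]>x0)&(W[:,0]<x1)&(W[:,1]>y0)&(W[:,1]<y1)&(W[:,2]>z0)&(W[:,2]<z1); q=W[m]
        print(n,(x0,y0),len(q),np.median(q[:,2]).round(4) if len(q) else None, q.mean(0).round(4))
E
```

```text
0.08 [[0.52, 0.1659], [0.5144, 0.052], [0.4153, 0.058], [0.4217, 0.1692]] edges [np.float64(0.0984), np.float64(0.114), np.float64(0.0993), np.float64(0.1114)]
0.08 [[0.5073, 0.0482], [0.4109, 0.0562], [0.4219, 0.1667]] edges [np.float64(0.1461), np.float64(0.0967), np.float64(0.1111)]
0.08 [[0.4559, 0.1734], [0.4853, 0.1705]] edges [np.float64(0.0296), np.float64(0.0296)]
strips
0.084 [[0.492, 0.1647], [0.5008, 0.1216], [0.4382, 0.1249], [0.4483, 0.1648]] edges [np.float64(0.0438), np.float64(0.044), np.float64(0.0627), np.float64(0.0411)]
0.084 [[0.4445, 0.1632], [0.4308, 0.1194], [0.4964, 0.1165], [0.4864, 0.1594]] edges [np.float64(0.0421), np.float64(0.0459), np.float64(0.0656), np.float64(0.044)]
top (0.43, 0.07) 158 0.0804 [0.4682 0.0959 0.0805]
top (0.36, 0.0) 145 0.0018 [0.3807 0.0518 0.002 ]
top (0.55, -0.2) 341 0.0023 [ 0.5752 -0.1003  0.0038]
top (0.35, -0.4) 223 0.0021 [ 0.3651 -0.2983  0.0022]
top (0.42, 0.2) 1015 0.2007 [0.4801 0.2745 0.2007]
top (0.405, -0.29) 25 0.059 [ 0.4142 -0.2712  0.0594]
sc (0.43, 0.07) 44 0.0801 [0.4662 0.0946 0.0802]
sc (0.36, 0.0) 65 0.0014 [0.3797 0.0484 0.0014]
sc (0.55, -0.2) 118 0.002 [ 0.5735 -0.095   0.0045]
sc (0.35, -0.4) 167 0.0018 [ 0.3656 -0.3022  0.0018]
sc (0.42, 0.2) 125 0.2003 [0.4786 0.272  0.2003]
sc (0.405, -0.29) 15 0.0589 [ 0.4106 -0.2719  0.0585]
```

```bash
cat >> h.py <<'E'
from scipy.spatial.transform import Rotation as Ro
def state():
    s=manip.sense(); R=Ro.from_quat(s["tool_rot"]).as_matrix()
    y=R[:,1]; return s,R,np.arctan2(y[1],y[0])
def plan(pos=None,jaw=None):
    """delta in tool axes and turn about tool x to get jaw (angle of tool y in world xy, mod pi)"""
    s,R,a=state(); print("t",round(s["t"],2),"tcp",s["tcp_pos"].round(4),"jaw",round(a,3),"xdown",R[:,0].round(3),"gap",round(s["finger_gap"],3),"F",s["force"].round(2),"q",s["q"].round(2))
    if pos is not None: print("tool delta",(R.T@(np.array(pos)-s["tcp_pos"])).round(4))
    if jaw is not None:
        d=(jaw-a+np.pi/2)%np.pi-np.pi/2; print("turn about x",round(-d,3) if R[2,0]<0 else round(d,3))
E
python3 - <<'E'
from h import *
plan([.45,.25,.3],.3); print(state()[1].round(3))
s=load("top0.npz"); t=load("scene0.npz")
crop(s,"c1.png",432,198,476,228,16); crop(t,"c2.png",415,235,475,275,12)
E
```

```text
t 0.1 tcp [0.2474 0.5732 0.2075] jaw 1.163 xdown [-0.001 -0.002 -1.   ] gap 1.001 F [ 0.97 -0.09 -0.28] q [ 0.98  0.53  1.43  0.    1.18 -0.18]
tool delta [-0.0922 -0.2165  0.3141]
turn about x 0.863
[[-0.001  0.397  0.918]
 [-0.002  0.918 -0.397]
 [-1.    -0.002 -0.   ]]
```

View pics/c1.png

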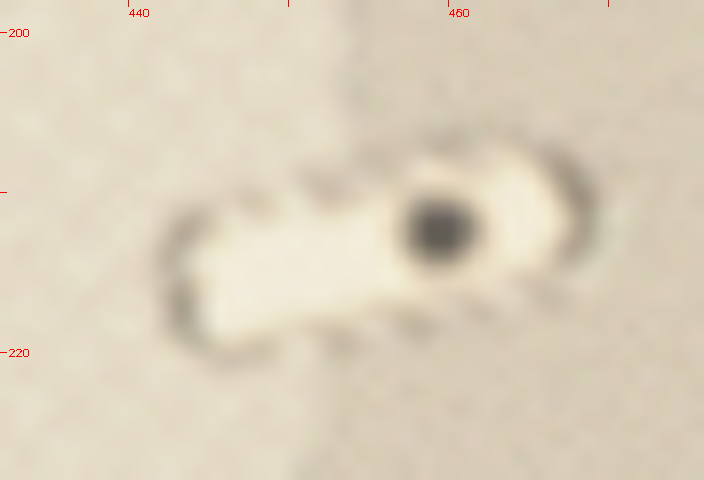

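View pics/c2.png

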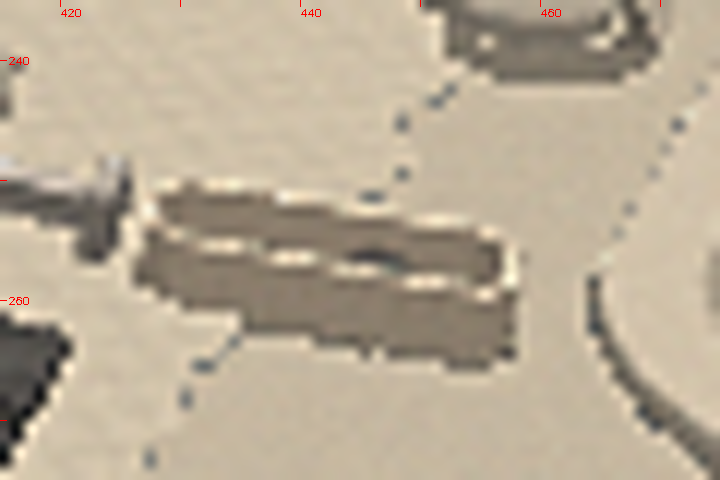

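```bash
python3 - <<'E'
from h import *
s=load("top0.npz"); t=load("scene0.npz")
def P(S,l,z):
    a=np.array([p2w(S,u,v,z=z) for u,v in l]); print(z,a[:,:2].round(4).tolist(), 'mean',a.mean(0).round(4),'slope',((a[1]-a[0])[0]/(a[1]-a[0])[1]).round(3)); return a
P(s,[(442.3,215.7),(468.8,210.5)],.012)
P(s,[(443,211.3),(466,205.8)],.012);P(s,[(446,220.5),(469,215)],.012)
P(t,[(427.5,254.3),(456,259.7)],.016);P(t,[(430.5,251),(456.5,255)],.016)
E
```

```text
0.012 [[0.4861, -0.354], [0.5009, -0.4229]] mean [ 0.4935 -0.3885  0.012 ] slope -0.215
0.012 [[0.4975, -0.3558], [0.5129, -0.4156]] mean [ 0.5052 -0.3857  0.012 ] slope -0.258
0.012 [[0.4738, -0.3637], [0.4892, -0.4234]] mean [ 0.4815 -0.3936  0.012 ] slope -0.257
0.016 [[0.4739, -0.3627], [0.4883, -0.4242]] mean [ 0.4811 -0.3935  0.016 ] slope -0.234
0.016 [[0.4924, -0.3637], [0.5095, -0.4196]] mean [ 0.5009 -0.3917  0.016 ] slope -0.305
```

```bash
python3 -m crank '[[0.0854,-0.03,-0.04,0.03,0.14],[0.0854,-0.03,-0.04,0.03,0.14],[0.0854,-0.03,-0.04,0.03,0.14],[0.0854,0,-0.04,0.03,0.14],[0.0854,0,-0.04,0.03,0.14]]'; python3 -c "
from h import *
plan([.5,-.1,.3],.22)"
```

```text
t: 0.6
tcp_pos: [0.2354, 0.3485, 0.2861]
tool_rot: [0.374, 0.6, -0.373, 0.601]
force: [0.8, -1.0, -0.2]
finger_gap: 0.997
t 0.6 tcp [0.2354 0.3485 0.2861] jaw 0.457 xdown [ 0.002  0.001 -1.   ] gap 0.997 F [ 0.84 -1.   -0.24] q [ 0.71  0.14  1.81 -0.    1.19  0.25]
tool delta [-0.0138  0.0396  0.5193]
turn about x 0.237
```

```bash
python3 -m crank '[[0.0854,0,0.02,0.045,0.1],[0.0854,0,0.02,0.045,0.11],[0.0854,0,0.03,0.04,0],[0.0854,0,0.03,0.04,0],[0.0854,0,0.03,0.04,0]]'; python3 -c "
from h import *
plan([.492,-.39,.15],.245)"
```

```text
t: 1.1
tcp_pos: [0.4257, 0.1884, 0.2855]
tool_rot: [0.433, 0.559, -0.433, 0.559]
force: [0.8, 0.9, -0.3]
finger_gap: 1.002
t 1.1 tcp [0.4257 0.1884 0.2855] jaw 0.253 xdown [-0.  0. -1.] gap 1.002 F [ 0.82  0.95 -0.32] q [ 0.18  0.21  1.71  0.    1.21 -0.08]
tool delta [ 0.1354 -0.0804  0.5767]
turn about x 0.008
```

```bash
python3 -m crank '[[0.0854,0,0,0.05,0],[0.0854,0,0,0.05,0],[0.0854,0,0,0.05,0],[0.0854,0.01,-0.01,0.05,0],[0.0854,0.01,-0.01,0.05,0]]'; python3 -m crank '[[0.0854,0.02,-0.01,0.05,0],[0.0854,0.02,-0.01,0.05,0],[0.0854,0.02,-0.01,0.05,0],[0.0854,0.02,-0.01,0.05,0],[0.0854,0.02,-0.01,0.05,0]]'; python3 -c "
from h import *
plan([.492,-.39,.08],.245)"
```

```text
t: 1.6
tcp_pos: [0.4678, -0.0552, 0.2661]
tool_rot: [0.433, 0.559, -0.433, 0.559]
force: [0.2, 0.4, 0.5]
finger_gap: 1.005
t: 2.1
tcp_pos: [0.4803, -0.2873, 0.1739]
tool_rot: [0.433, 0.559, -0.433, 0.559]
force: [1.2, 0.1, -0.3]
finger_gap: 1.0
t 2.1 tcp [ 0.4803 -0.2873  0.1739] jaw 0.253 xdown [-0.     0.001 -1.   ] gap 1.0 F [ 1.18  0.13 -0.26] q [-0.74  0.48  1.63  0.    1.02 -0.99]
tool delta [ 0.0939 -0.0143  0.1024]
turn about x 0.008
```

```bash
python3 -m crank '[[0.05,0.02,-0.004,0.034,0.008],[0.05,0.02,-0.005,0.034,0],[0.05,0.02,-0.005,0.034,0],[0.05,0,0,0,0],[0.05,0,0,0,0]]' 40; python3 - <<'E'
from h import *
plan([.492,-.39,.01],.245)
for n in ("scene","top"):
    s=snapshot(n); np.savez(f"{n}1.npz",**s)
crop(load("top1.npz"),"d1.png",420,180,490,240,11); crop(load("scene1.npz"),"d2.png",400,200,490,275,8)
E
```

```text
t: 2.6
tcp_pos: [0.4913, -0.3877, 0.1137]
tool_rot: [0.436, 0.558, -0.435, 0.556]
force: [-0.5, 0.8, 0.6]
finger_gap: 0.585
t 2.6 tcp [ 0.4913 -0.3877  0.1137] jaw 0.243 xdown [-0.002  0.002 -1.   ] gap 0.585 F [-0.55  0.77  0.6 ] q [-0.85  0.64  1.51  0.    0.99 -1.09]
tool delta [0.1037 0.0003 0.0027]
turn about x -0.002
```

View pics/d1.png

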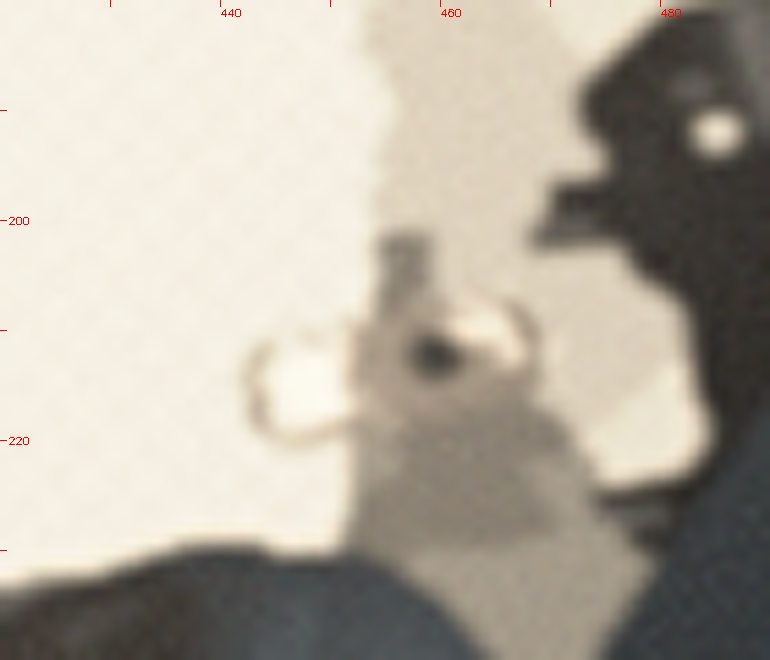

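View pics/d2.png

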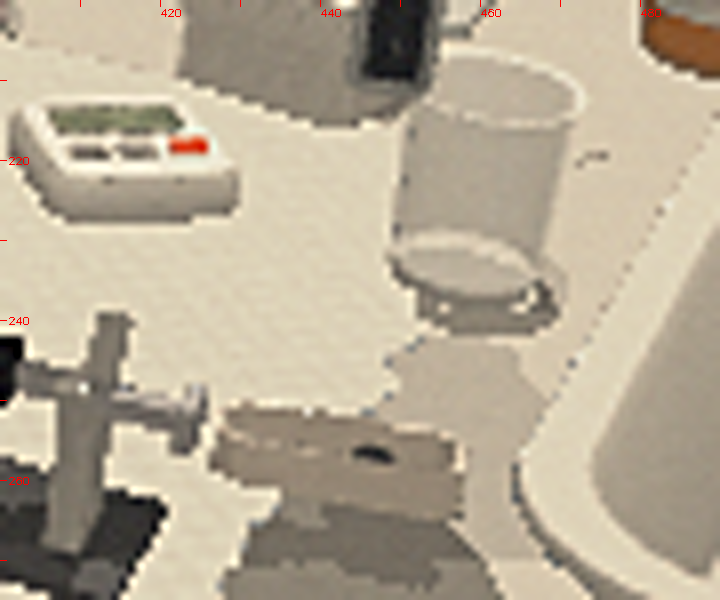

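```bash
python3 - <<'E'
from h import *
s=load("top1.npz"); t=load("scene1.npz"); st,R,a=state(); p=st["tcp_pos"]
for n,S in(("top",s),("sc",t)):
    for k in(-.025,0,.025):
        for h in (0.002,.006,): 
            q=p+R[:,1]*k-R[:,0]*h; print(n,k,h,w2p(S,q).round(1), [w2p(S,q+R[:,2]*e).round(1).tolist() for e in(-.011,.011)])
E
```

```text
top -0.025 0.002 [473.2 223.2] [[468.6, 224.3], [477.8, 222.1]]
top -0.025 0.006 [473.9 223.2] [[469.3, 224.3], [478.5, 222.1]]
top 0 0.002 [470.6 212.7] [[466.1, 213.8], [475.2, 211.7]]
top 0 0.006 [471.3 212.7] [[466.7, 213.7], [475.9, 211.6]]
top 0.025 0.002 [468.1 202.3] [[463.5, 203.3], [472.6, 201.2]]
top 0.025 0.006 [468.7 202.2] [[464.1, 203.2], [473.3, 201.1]]
sc -0.025 0.002 [445.9 219.7] [[440.6, 218.9], [451.2, 220.5]]
sc -0.025 0.006 [446.2 218. ] [[440.9, 217.2], [451.5, 218.8]]
sc 0 0.002 [446.4 214.9] [[441.2, 214.2], [451.6, 215.7]]
sc 0 0.006 [446.6 213.3] [[441.5, 212.6], [451.8, 214.1]]
sc 0.025 0.002 [446.8 210.5] [[441.8, 209.7], [451.9, 211.2]]
sc 0.025 0.006 [447.1 208.9] [[442.1, 208.2], [452.2, 209.6]]
```

```bash
python3 -m crank '[[0.05,0.03,0,0,0],[0.05,0.03,0,0.002,0],[0.05,0.025,0,0,0],[0.05,0.015,0,0,0],[0.05,0,0,0,0]]'; python3 - <<'E'
from h import *
plan([.492,-.39,.004],.245)
for n in ("scene",):
    s=snapshot(n); np.savez(f"{n}2.npz",**s)
crop(load("scene2.npz"),"e2.png",400,200,490,275,8)
E
```

```text
t: 3.2
tcp_pos: [0.4919, -0.3877, 0.0138]
tool_rot: [0.435, 0.559, -0.435, 0.556]
force: [0.2, 0.3, -0.2]
finger_gap: 0.58
t 3.2 tcp [ 0.4919 -0.3877  0.0138] jaw 0.246 xdown [-0.003  0.003 -1.   ] gap 0.58 F [ 0.17  0.29 -0.22] q [-0.85  0.79  1.56  0.    0.8  -1.09]
tool delta [ 0.0098 -0.0004  0.0023]
turn about x 0.001
```

View pics/e2.png

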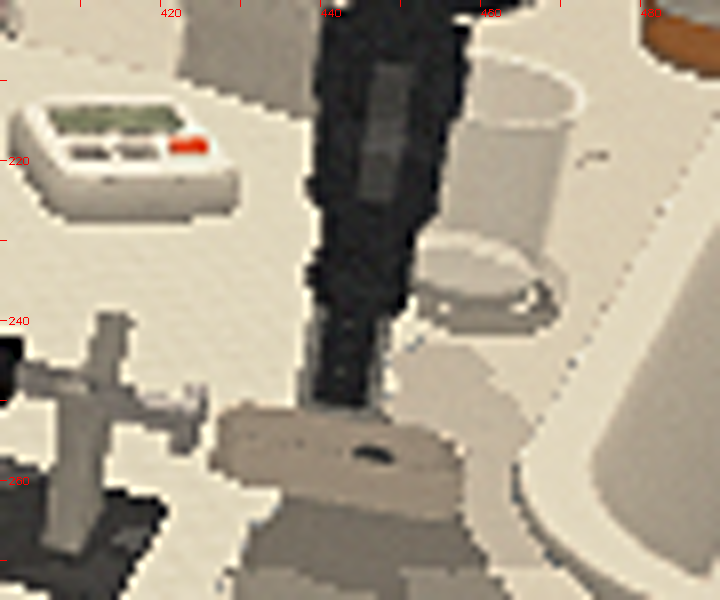

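```bash
python3 -m crank '[[0.05,0.011,0,0.002,0],[0.02,0,0,0,0],[0.015,0,0,0,0],[0.015,0,0,0,0],[0.015,0,0,0,0]]' 30; python3 - <<'E'
from h import *
plan([.492,-.39,.004],.245)
for n in ("scene",):
    s=snapshot(n); np.savez(f"{n}2.npz",**s)
crop(load("scene2.npz"),"e3.png",400,200,490,275,8)
E
```

```text
t: 3.75
tcp_pos: [0.4933, -0.392, 0.0046]
tool_rot: [0.435, 0.557, -0.435, 0.558]
force: [-0.2, 0.2, 0.2]
finger_gap: 0.175
t 3.75 tcp [ 0.4933 -0.392   0.0046] jaw 0.245 xdown [ 0.001 -0.001 -1.   ] gap 0.175 F [-0.16  0.2   0.22] q [-0.85  0.8   1.55 -0.    0.78 -1.09]
tool delta [ 0.0006 -0.0008 -0.0023]
turn about x -0.0
```

View pics/e3.png

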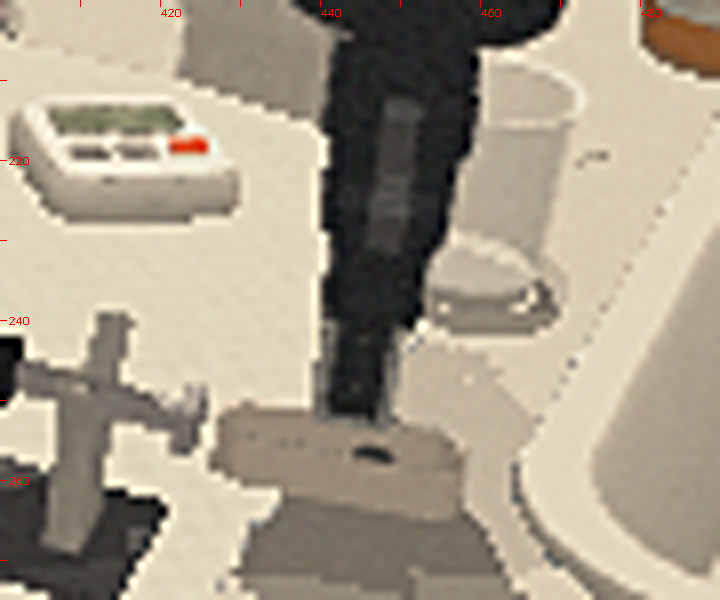

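```bash
python3 - <<'E'
from h import *
s=snapshot("top"); np.savez("top2.npz",**s); t=load("scene2.npz"); st,R,a=state(); p=st["tcp_pos"]
crop(s,"f1.png",420,180,490,240,11)
for n,S in(("top",s),("sc",t)):
    for k in(-.0075,.0075):
        for h in (0,.01): 
            q=p+R[:,1]*k-R[:,0]*h; print(n,k,h,w2p(S,q).round(1), [w2p(S,q+R[:,2]*e).round(1).tolist() for e in(-.011,.011)])
for u,v in [(440,230),(445,230),(447,215),(443,235),(444,246),(444,250),(435,255),(435,259),(450,260)]: print(u,v,p2w(t,u,v).round(4))
E
```

```text
top -0.0075 0 [456.5 216.1] [[452.4, 217.0], [460.6, 215.1]]
top -0.0075 0.01 [457.9 216. ] [[453.8, 217.0], [462.0, 215.1]]
top 0.0075 0 [455.2 210.5] [[451.1, 211.4], [459.2, 209.6]]
top 0.0075 0.01 [456.5 210.4] [[452.4, 211.3], [460.6, 209.4]]
sc -0.0075 0 [441.6 260.4] [[436.7, 259.5], [446.6, 261.3]]
sc -0.0075 0.01 [442.2 256.7] [[437.3, 255.8], [447.2, 257.6]]
sc 0.0075 0 [442.  257.1] [[437.1, 256.2], [446.8, 258.0]]
sc 0.0075 0.01 [442.5 253.5] [[437.7, 252.6], [447.5, 254.3]]
440 230 [ 0.6358 -0.3439  0.0029]
445 230 [ 0.4441 -0.3996  0.1044]
447 215 [ 0.4503 -0.3973  0.1367]
443 235 [ 0.4585 -0.3939  0.0839]
444 246 [ 0.4736 -0.3964  0.0498]
444 250 [ 0.4733 -0.3979  0.04  ]
435 255 [ 0.5006 -0.3734  0.0042]
435 259 [ 0.4774 -0.3804  0.0077]
450 260 [ 0.4869 -0.4117  0.0114]
```

View pics/f1.png

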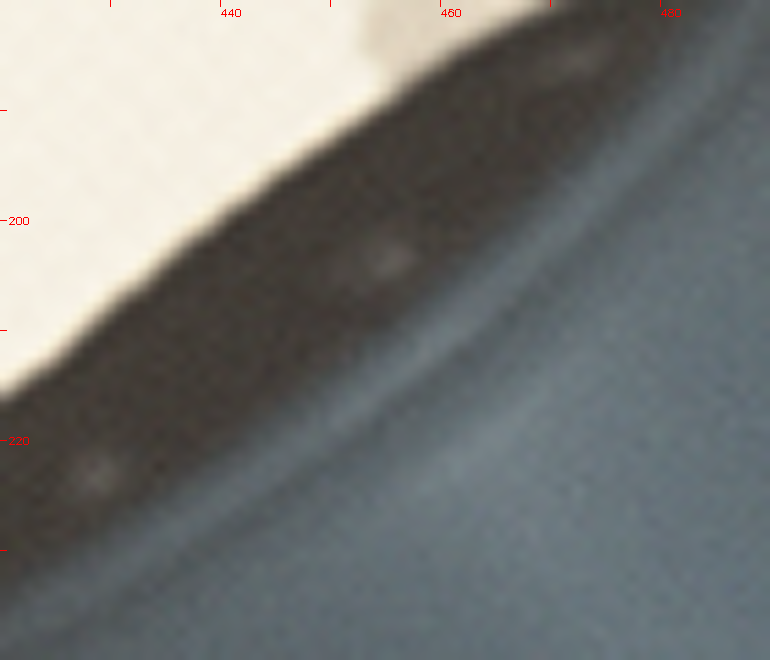

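```bash
python3 - <<'E'
from h import *
t=load("scene2.npz")
for u in (440,444,446,450,454):
  print(u,[(v,p2w(t,u,v).round(3).tolist()) for v in range(242,268,2)])
crop(t,"g1.png",418,225,470,280,14)
E
```

```text
440 [(242, [0.476, -0.386, 0.055]), (244, [0.478, -0.386, 0.049]), (246, [0.479, -0.387, 0.044]), (248, [0.478, -0.388, 0.039]), (250, [0.477, -0.388, 0.035]), (252, [0.478, -0.389, 0.029]), (254, [0.507, -0.383, 0.007]), (256, [0.484, -0.389, 0.015]), (258, [0.48, -0.391, 0.013]), (260, [0.483, -0.391, 0.006]), (262, [0.48, -0.392, 0.003]), (264, [0.475, -0.394, 0.001]), (266, [0.466, -0.397, 0.001])]
444 [(242, [0.473, -0.395, 0.06]), (244, [0.471, -0.396, 0.056]), (246, [0.474, -0.396, 0.05]), (248, [0.479, -0.396, 0.042]), (250, [0.473, -0.398, 0.04]), (252, [0.478, -0.398, 0.032]), (254, [0.505, -0.393, 0.011]), (256, [0.497, -0.395, 0.011]), (258, [0.483, -0.399, 0.014]), (260, [0.483, -0.399, 0.009]), (262, [0.481, -0.4, 0.005]), (264, [0.48, -0.402, 0.0]), (266, [0.473, -0.404, 0.0])]
446 [(242, [0.476, -0.399, 0.06]), (244, [0.474, -0.4, 0.056]), (246, [0.475, -0.4, 0.05]), (248, [0.475, -0.401, 0.046]), (250, [0.473, -0.402, 0.042]), (252, [0.478, -0.402, 0.034]), (254, [0.506, -0.397, 0.013]), (256, [0.499, -0.399, 0.011]), (258, [0.483, -0.403, 0.015]), (260, [0.483, -0.4
[... 210 characters left out ...]
562, -0.392, -0.001]), (250, [0.553, -0.395, -0.001]), (252, [0.54, -0.398, 0.001]), (254, [0.507, -0.405, 0.015]), (256, [0.508, -0.406, 0.009]), (258, [0.488, -0.411, 0.016]), (260, [0.487, -0.412, 0.011]), (262, [0.487, -0.412, 0.006]), (264, [0.489, -0.413, 0.0]), (266, [0.479, -0.415, 0.001])]
454 [(242, [0.596, -0.392, 0.001]), (244, [0.588, -0.395, -0.001]), (246, [0.575, -0.398, 0.001]), (248, [0.568, -0.4, -0.0]), (250, [0.557, -0.403, 0.0]), (252, [0.548, -0.406, -0.0]), (254, [0.512, -0.413, 0.015]), (256, [0.511, -0.414, 0.011]), (258, [0.508, -0.416, 0.007]), (260, [0.488, -0.42, 0.014]), (262, [0.489, -0.421, 0.008]), (264, [0.49, -0.421, 0.003]), (266, [0.483, -0.423, 0.001])]
```

View pics/g1.png

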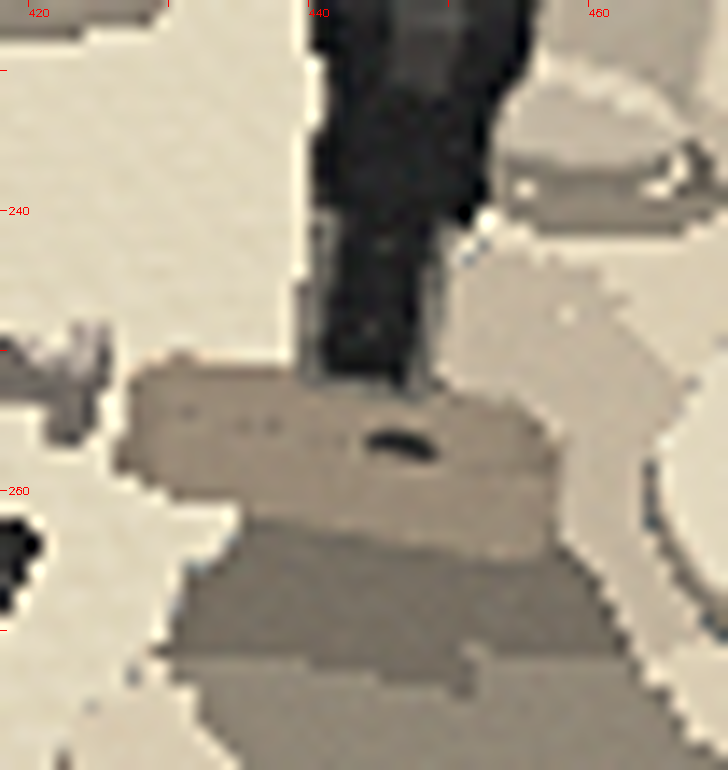

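```bash
python3 -m crank '[[0.045,0,0,0,0],[0.045,0,0,0,0],[0.045,0,0,0,0]]'; python3 -m crank '[[0.045,0.004,0,0,0],[0.045,0,0,0,0]]';  python3 - <<'E'
from h import *
plan()
s=snapshot("scene"); np.savez("scene3.npz",**s)
crop(s,"g2.png",418,225,470,280,14)
E
```

```text
t: 4.15
tcp_pos: [0.4931, -0.3918, 0.0041]
tool_rot: [0.435, 0.557, -0.435, 0.557]
force: [0.0, 0.3, 0.3]
finger_gap: 0.53
t: 4.35
tcp_pos: [0.4928, -0.3914, -0.0005]
tool_rot: [0.435, 0.558, -0.435, 0.557]
force: [0.7, 1.1, -0.2]
finger_gap: 0.526
t 4.35 tcp [ 0.4928 -0.3914 -0.0005] jaw 0.245 xdown [-0.001  0.001 -1.   ] gap 0.526 F [ 0.7   1.1  -0.16] q [-0.85  0.81  1.55 -0.    0.78 -1.09]
```

View pics/g2.png

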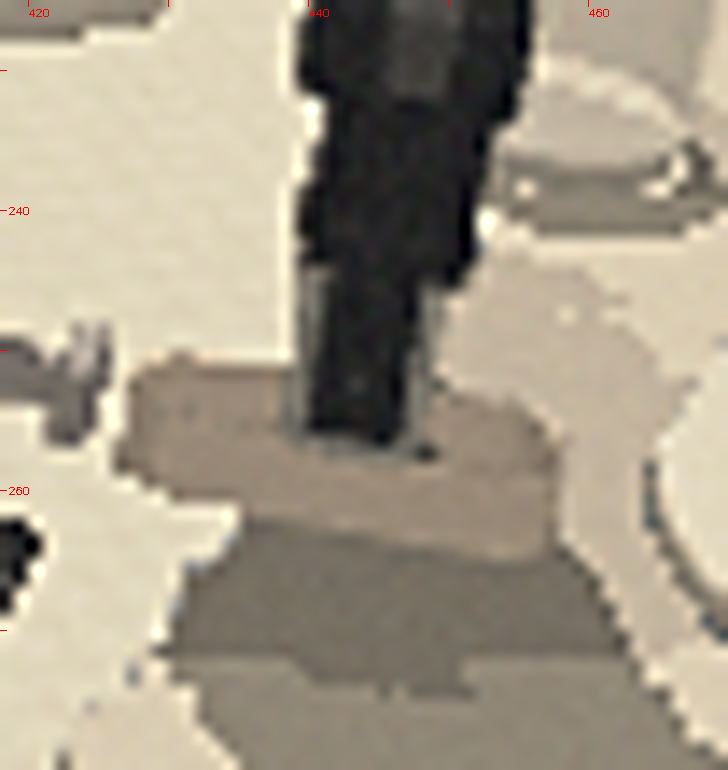

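```bash
python3 - <<'E'
from h import *
t=load("scene3.npz")
for u in (440,442,444,446):
  print(u,[(v,p2w(t,u,v).round(3).tolist()) for v in range(250,260,1)])
E
python3 -m crank '[[0.045,0.005,0,0,0],[0.045,0,0,0,0]]';python3 -m crank '[[0.045,0.005,0,0,0],[0.045,0,0,0,0]]'
python3 - <<'E'
from h import *
plan()
s=snapshot("scene"); np.savez("scene4.npz",**s)
for u in (440,442,444,446):
  print(u,[(v,p2w(s,u,v).round(3).tolist()) for v in range(252,264,1)])
crop(s,"g3.png",418,225,470,280,14)
E
```

```text
440 [(250, [0.461, -0.392, 0.044]), (251, [0.457, -0.393, 0.044]), (252, [0.457, -0.394, 0.042]), (253, [0.456, -0.394, 0.04]), (254, [0.457, -0.394, 0.036]), (255, [0.46, -0.394, 0.032]), (256, [0.465, -0.393, 0.027]), (257, [0.479, -0.391, 0.016]), (258, [0.48, -0.391, 0.013]), (259, [0.48, -0.391, 0.01])]
442 [(250, [0.456, -0.397, 0.048]), (251, [0.459, -0.397, 0.044]), (252, [0.459, -0.397, 0.042]), (253, [0.459, -0.398, 0.039]), (254, [0.457, -0.399, 0.038]), (255, [0.459, -0.399, 0.035]), (256, [0.464, -0.398, 0.029]), (257, [0.465, -0.398, 0.026]), (258, [0.481, -0.395, 0.014]), (259, [0.482, -0.395, 0.01])]
444 [(250, [0.462, -0.4, 0.047]), (251, [0.46, -0.401, 0.045]), (252, [0.46, -0.402, 0.043]), (253, [0.459, -0.402, 0.041]), (254, [0.462, -0.402, 0.037]), (255, [0.459, -0.403, 0.036]), (256, [0.461, -0.403, 0.032]), (257, [0.465, -0.402, 0.028]), (258, [0.483, -0.399, 0.014]), (259, [0.484, -0.399, 0.011])]
446 [(250, [0.459, -0.405, 0.05]), (251, [0.46, -0.405, 0.047]), (252, [0.459, -0.406, 0.045]), (253, [0.46, -0.406, 0.042]), (254, [0.458, -0.407, 0.04]), (255, [0.
[... 1329 characters left out ...]
459, -0.402, 0.041]), (254, [0.458, -0.403, 0.039]), (255, [0.459, -0.403, 0.036]), (256, [0.459, -0.403, 0.033]), (257, [0.459, -0.403, 0.031]), (258, [0.46, -0.404, 0.028]), (259, [0.46, -0.404, 0.025]), (260, [0.463, -0.404, 0.021]), (261, [0.463, -0.404, 0.019]), (262, [0.482, -0.4, 0.005]), (263, [0.483, -0.4, 0.001])]
446 [(252, [0.458, -0.406, 0.045]), (253, [0.459, -0.406, 0.042]), (254, [0.462, -0.406, 0.038]), (255, [0.463, -0.406, 0.035]), (256, [0.468, -0.405, 0.03]), (257, [0.467, -0.406, 0.028]), (258, [0.467, -0.406, 0.025]), (259, [0.467, -0.407, 0.023]), (260, [0.468, -0.407, 0.02]), (261, [0.467, -0.407, 0.018]), (262, [0.483, -0.405, 0.006]), (263, [0.485, -0.404, 0.002])]
```

View pics/g3.png

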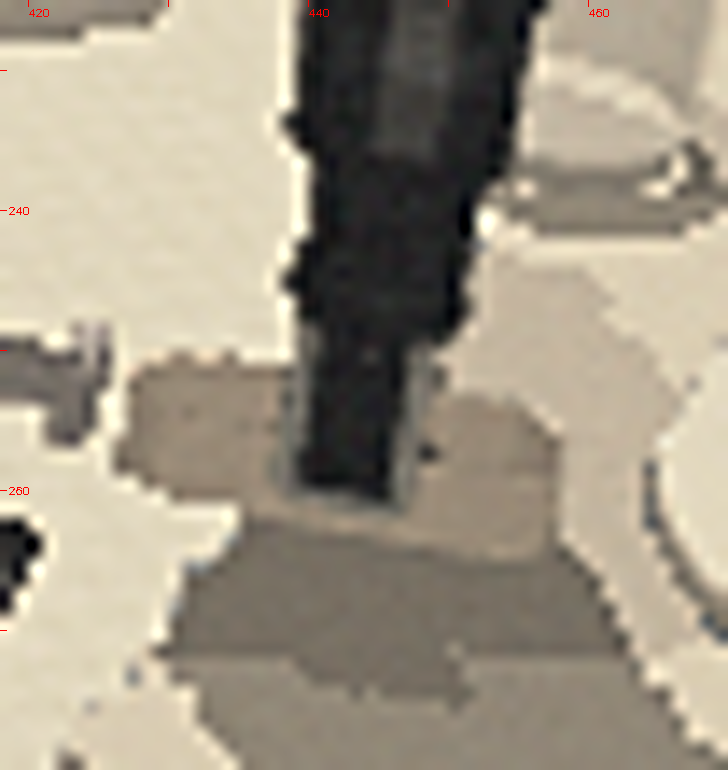

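```bash
python3 -m crank '[[0.045,0.003,0.003,0,0],[0.045,0.004,0,0,0],[0.045,0,0,0,0]]';python3 -m crank '[[0.015,0,0,0,0],[0.015,0,0,0,0],[0.015,0,0,0,0],[0.015,0,0,0,0]]' 30
python3 - <<'E'
from h import *
plan()
s=snapshot("scene"); np.savez("scene5.npz",**s)
for u in (442,444):
  print(u,[(v,p2w(s,u,v).round(3).tolist()) for v in range(256,268,1)])
crop(s,"g4.png",418,225,470,280,14)
E
```

```text
t: 5.15
tcp_pos: [0.4959, -0.3906, -0.0176]
tool_rot: [0.435, 0.558, -0.435, 0.557]
force: [0.4, 0.6, -0.1]
finger_gap: 0.528
t: 5.55
tcp_pos: [0.496, -0.391, -0.0169]
tool_rot: [0.435, 0.557, -0.435, 0.557]
force: [0.3, 0.2, -0.7]
finger_gap: 0.292
t 5.55 tcp [ 0.496  -0.391  -0.0169] jaw 0.245 xdown [ 0. -0. -1.] gap 0.292 F [ 0.29  0.22 -0.72] q [-0.84  0.84  1.55  0.    0.75 -1.09]
442 [(256, [0.468, -0.397, 0.026]), (257, [0.476, -0.396, 0.019]), (258, [0.473, -0.396, 0.018]), (259, [0.471, -0.397, 0.017]), (260, [0.473, -0.397, 0.014]), (261, [0.479, -0.396, 0.007]), (262, [0.482, -0.396, 0.003]), (263, [0.483, -0.396, -0.0]), (264, [0.478, -0.398, 0.0]), (265, [0.473, -0.399, 0.001]), (266, [0.467, -0.401, 0.002]), (267, [0.464, -0.402, 0.001])]
444 [(256, [0.471, -0.401, 0.026]), (257, [0.472, -0.401, 0.023]), (258, [0.471, -0.401, 0.021]), (259, [0.472, -0.401, 0.018]), (260, [0.474, -0.401, 0.015]), (261, [0.48, -0.4, 0.008]), (262, [0.483, -0.4, 0.004]), (263, [0.485, -0.4, 0.0]), (264, [0.48, -0.402, 0.001]), (265, [0.477, -0.403, -0.0]), (266, [0.472, -0.404, 0.0]), (267, [0.467, -0.405, 0.001])]
```

View pics/g4.png

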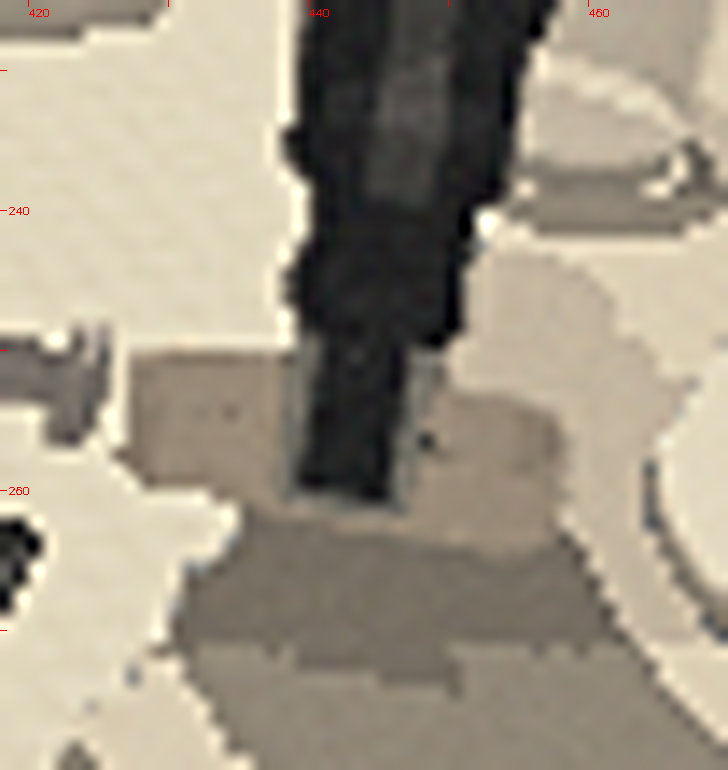

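```bash
python3 -m crank '[[0.015,-0.02,0,0,0],[0.015,-0.04,0,0,0],[0.015,-0.05,0,0,0],[0.015,-0.045,0,0,0],[0.015,0,0,0,0]]'
python3 - <<'E'
from h import *
plan([.467,.1,.13],-.06)
s=snapshot("scene"); np.savez("scene6.npz",**s)
crop(s,"g5.png",395,180,495,260,7)
E
```

```text
t: 6.1
tcp_pos: [0.4996, -0.3948, 0.1455]
tool_rot: [0.434, 0.552, -0.436, 0.563]
force: [1.4, -0.6, -1.2]
finger_gap: 0.289
t 6.1 tcp [ 0.4996 -0.3948  0.1455] jaw 0.245 xdown [ 0.01  -0.011 -1.   ] gap 0.289 F [ 1.38 -0.64 -1.17] q [-0.84  0.61  1.47  0.    1.04 -1.09]
tool delta [ 0.0096  0.0884 -0.4881]
turn about x 0.305
```

View pics/g5.png

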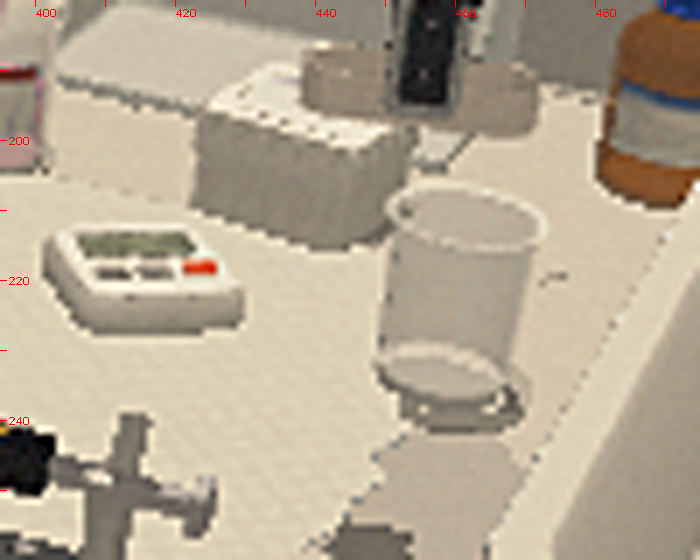

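```bash
python3 -m crank '[[0.015,0,0,-0.02,0.06],[0.015,0,0,-0.035,0.06],[0.015,0,0,-0.035,0.06],[0.015,0,0,-0.035,0.06],[0.015,0,0,-0.035,0.065]]'
python3 - <<'E'
from h import *
plan([.467,.1,.13],-.06)
E
```

```text
t: 6.65
tcp_pos: [0.4762, -0.2304, 0.1364]
tool_rot: [-0.515, -0.485, 0.516, -0.482]
force: [0.7, 1.1, -0.7]
finger_gap: 0.294
t 6.65 tcp [ 0.4762 -0.2304  0.1364] jaw -0.063 xdown [-0.003  0.003 -1.   ] gap 0.294 F [ 0.66  1.07 -0.7 ] q [-0.66  0.5   1.74  0.    0.9  -0.6 ]
tool delta [ 0.0073 -0.0301 -0.3291]
turn about x -0.003
```

```bash
python3 -m crank '[[0.015,0,-0.003,-0.036,0],[0.015,0,-0.003,-0.036,0],[0.015,0,-0.003,-0.036,0],[0.015,0,-0.003,-0.036,0],[0.015,0,-0.003,-0.036,0]]'
python3 -m crank '[[0.015,0,-0.003,-0.036,0],[0.015,0,-0.003,-0.036,0],[0.015,0,-0.003,-0.03,0],[0.015,0,-0.003,-0.02,0],[0.015,0,0,0,0]]'
python3 - <<'E'
from h import *
plan([.467,.1,.09],-.06)
for n in ("scene","top"):
    s=snapshot(n); np.savez(f"{n}7.npz",**s)
crop(load("top7.npz"),"k1.png",222,180,312,255,8); crop(load("scene7.npz"),"k2.png",222,140,312,210,8)
E
```

```text
t: 7.15
tcp_pos: [0.4722, -0.0502, 0.1367]
tool_rot: [-0.514, -0.486, 0.515, -0.484]
force: [0.2, -0.8, -0.7]
finger_gap: 0.294
t: 7.65
tcp_pos: [0.4669, 0.0728, 0.1368]
tool_rot: [-0.513, -0.487, 0.515, -0.485]
force: [-0.7, -0.1, -1.3]
finger_gap: 0.294
t 7.65 tcp [0.4669 0.0728 0.1368] jaw -0.056 xdown [-0.004  0.001 -1.   ] gap 0.294 F [-0.72 -0.12 -1.33] q [-0.08  0.44  1.88  0.    0.83 -0.03]
tool delta [ 0.0468 -0.0013 -0.0271]
turn about x 0.004
```

View pics/k1.png

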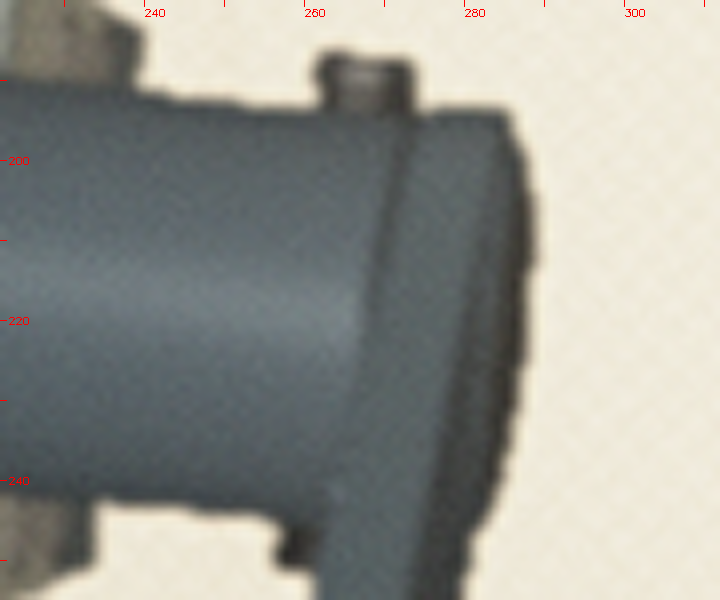

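View pics/k2.png

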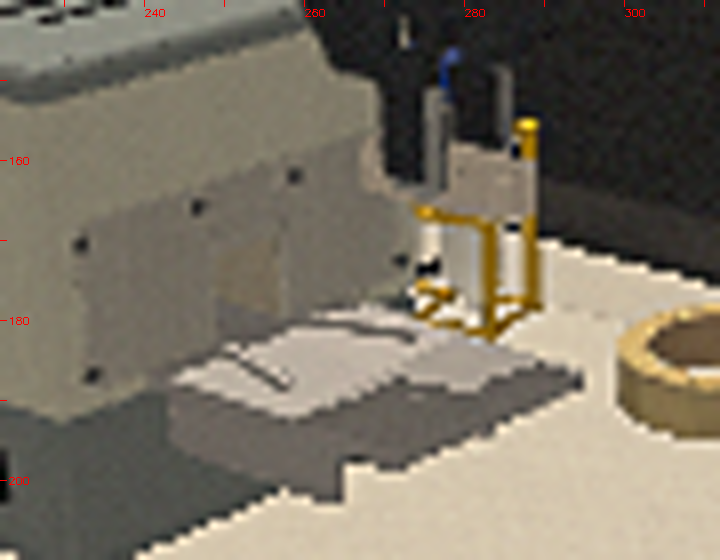

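```bash
python3 - <<'E'
from h import *
s=load("top7.npz")
for u,v in [(180,215),(200,215),(215,215),(230,215),(250,215),(265,230),(275,200),(265,190),(284,210)]: print(u,v,p2w(s,u,v).round(3))
t=load("scene7.npz")
for u,v in [(276,160),(280,163),(284,163),(275,150),(268,158)]: print(u,v,p2w(t,u,v).round(3))
cv2.imwrite("pics/k3.png",t["image"]); cv2.imwrite("pics/k4.png",s["image"])
E
```

```text
180 215 [0.473 0.258 0.202]
200 215 [0.471 0.12  0.514]
215 215 [0.471 0.105 0.495]
230 215 [0.471 0.085 0.494]
250 215 [0.472 0.058 0.496]
265 230 [0.452 0.038 0.492]
275 200 [0.493 0.026 0.487]
265 190 [0.525 0.072 0.261]
284 210 [0.48  0.013 0.489]
276 160 [0.449 0.064 0.173]
280 163 [0.453 0.054 0.165]
284 163 [0.454 0.041 0.167]
275 150 [0.444 0.062 0.202]
268 158 [0.455 0.097 0.171]
```

View pics/k3.png

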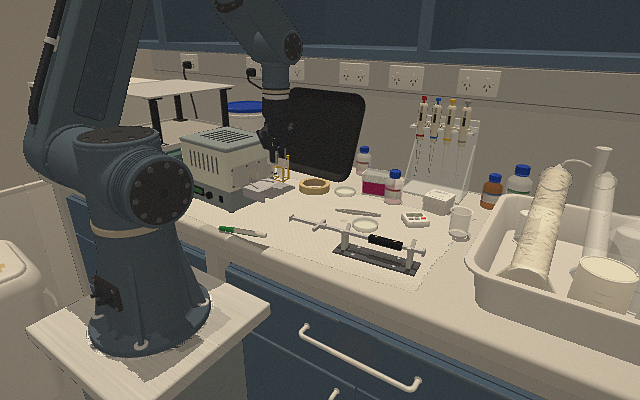

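View pics/k4.png

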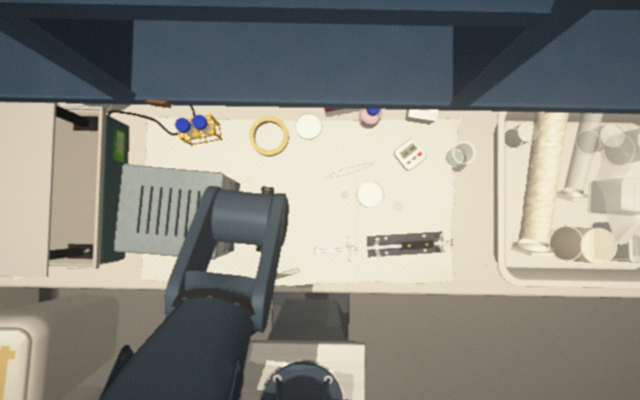

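```bash
python3 -m crank '[[0.015,0,0,-0.014,0],[0.015,0.015,0,-0.013,0.004],[0.015,0.02,0,0,0],[0.015,0.02,0,0,0],[0.015,0,0,0,0]]'
python3 - <<'E'
from h import *
plan([.467,.1,.064],-.06)
s=snapshot("scene")
np.savez("scene8.npz",**s); crop(s,"m2.png",232,140,312,200,10)
E
```

```text
t: 8.25
tcp_pos: [0.4689, 0.0963, 0.0808]
tool_rot: [-0.515, -0.485, 0.518, -0.482]
force: [-0.1, 0.1, -0.0]
finger_gap: 0.293
t 8.25 tcp [0.4689 0.0963 0.0808] jaw -0.066 xdown [-0.006 -0.    -1.   ] gap 0.293 F [-0.12  0.12 -0.04] q [-0.03  0.55  1.9  -0.    0.69  0.03]
tool delta [ 0.0168 -0.002  -0.0036]
turn about x -0.006
```

View pics/m2.png

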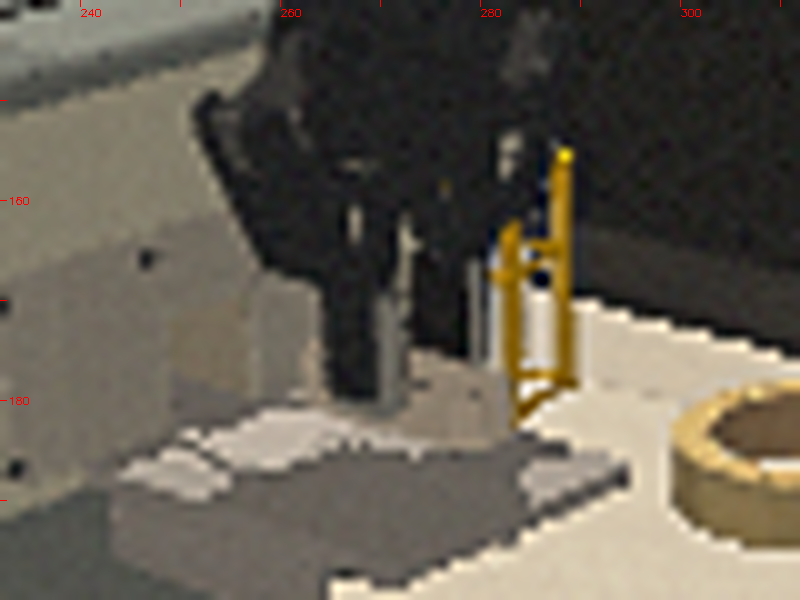

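```bash
python3 -m crank '[[0.015,0.008,0,0,0],[0.015,0.005,0,0,0],[0.015,0.001,0,0,0],[0.015,0,0,0,0]]';python3 -m crank '[[0.015,0.002,0,0,0],[0.015,0,0,0,0]]'
python3 - <<'E'
from h import *
plan([.467,.1,.064],-.06)
s=snapshot("scene")
np.savez("scene8.npz",**s); crop(s,"m3.png",232,140,312,200,10)
E
```

```text
t: 8.7
tcp_pos: [0.4708, 0.0974, 0.0692]
tool_rot: [0.516, 0.484, -0.516, 0.484]
force: [0.3, -0.5, -1.4]
finger_gap: 0.294
t: 8.9
tcp_pos: [0.4708, 0.0975, 0.0672]
tool_rot: [0.516, 0.484, -0.516, 0.484]
force: [0.3, 0.6, -0.6]
finger_gap: 0.291
t 8.9 tcp [0.4708 0.0975 0.0672] jaw -0.064 xdown [ 0. -0. -1.] gap 0.291 F [ 0.26  0.64 -0.65] q [-0.03  0.58  1.91 -0.    0.65  0.04]
tool delta [ 0.0032 -0.0039 -0.0022]
turn about x -0.004
```

View pics/m3.png

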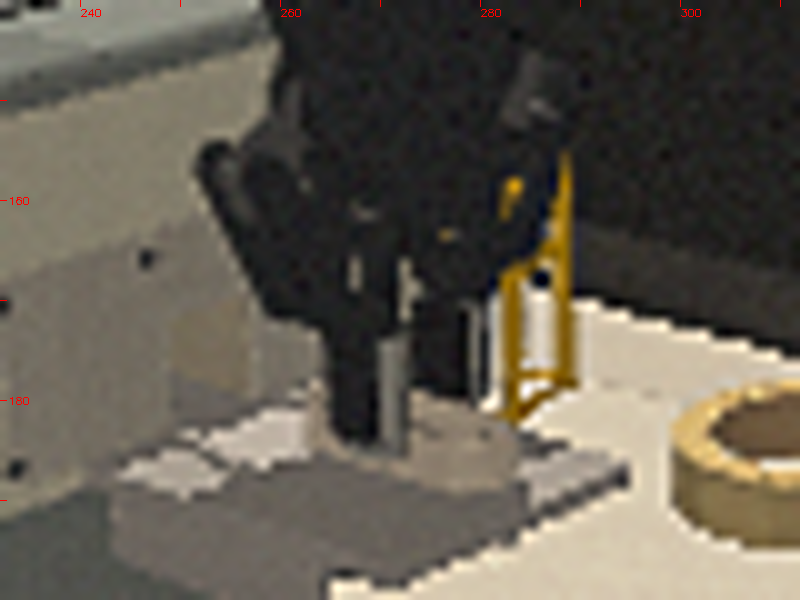

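```bash
python3 -m crank '[[0.015,0.0015,-0.001,0,0],[0.015,0,0,0,0]]';python3 -m crank '[[0.015,0.0015,0,0,0],[0.015,0,0,0,0]]';python3 -m crank '[[0.015,0.001,0,0,0],[0.015,0,0,0,0]]'
```

```text
t: 9.15
tcp_pos: [0.4694, 0.0976, 0.0655]
tool_rot: [-0.516, -0.484, 0.516, -0.484]
force: [-0.0, 0.3, -0.4]
finger_gap: 0.295
t: 9.35
tcp_pos: [0.4696, 0.0975, 0.0639]
tool_rot: [-0.516, -0.484, 0.516, -0.484]
force: [0.1, -0.1, -0.3]
finger_gap: 0.297
t: 9.55
tcp_pos: [0.4698, 0.0975, 0.0631]
tool_rot: [0.516, 0.484, -0.516, 0.484]
force: [-0.2, -1.0, -0.3]
finger_gap: 0.295
```

```bash
python3 -m crank '[[0.015,0.001,0,0,0],[0.015,0,0,0,0]]'; python3 -m crank '[[0.015,0.001,0,0,0],[0.015,0,0,0,0]]'; python3 - <<'E'
from h import *
plan()
s=snapshot("scene")
np.savez("scene8.npz",**s); crop(s,"m4.png",247,160,302,200,14)
E
```

```text
t: 9.75
tcp_pos: [0.4698, 0.0975, 0.063]
tool_rot: [0.516, 0.484, -0.516, 0.484]
force: [-2.3, 0.8, 9.8]
finger_gap: 0.295
t: 9.95
tcp_pos: [0.4698, 0.0975, 0.063]
tool_rot: [0.516, 0.483, -0.515, 0.484]
force: [-3.1, -0.2, 17.9]
finger_gap: 0.298
t 9.95 tcp [0.4698 0.0975 0.063 ] jaw -0.064 xdown [ 0.001 -0.    -1.   ] gap 0.298 F [-3.1  -0.24 17.95] q [-0.03  0.58  1.92 -0.    0.64  0.04]
```

View pics/m4.png

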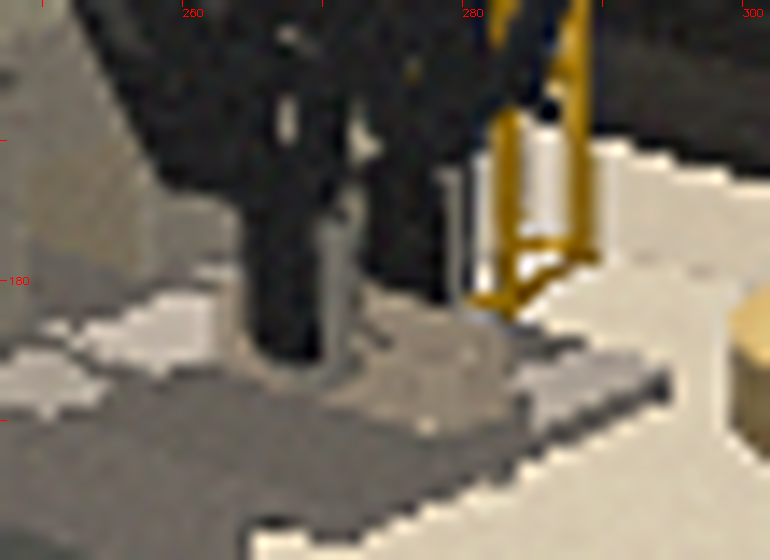

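```bash
python3 -m crank '[[0.015,-0.0015,0,0,0],[0.028,0,0,0,0],[0.032,0,0,0,0],[0.05,0,0,0,0],[0.05,0,0,0,0]]'; python3 -m crank '[[0.05,-0.02,0,0,0],[0.05,-0.04,0,0,0],[0.05,-0.05,0,0,0],[0.05,-0.03,0,0,0]]'; python3 - <<'E'
from h import *
plan()
for n in ("scene","top"):
    s=snapshot(n)
    np.savez(n+"9.npz",**s)
crop(load("scene9.npz"),"m5.png",232,150,302,205,11)
E
```

```text
t: 10.5
tcp_pos: [0.4696, 0.0975, 0.0622]
tool_rot: [-0.516, -0.484, 0.516, -0.484]
force: [-0.1, -0.8, 0.3]
finger_gap: 0.587
t: 10.9
tcp_pos: [0.4708, 0.0976, 0.2053]
tool_rot: [0.517, 0.483, -0.515, 0.485]
force: [0.4, -0.2, -0.1]
finger_gap: 0.587
t 10.9 tcp [0.4708 0.0976 0.2053] jaw -0.064 xdown [ 0.003 -0.    -1.   ] gap 0.587 F [ 0.4  -0.22 -0.14] q [-0.03  0.34  1.79  0.    1.01  0.04]
```

View pics/m5.png

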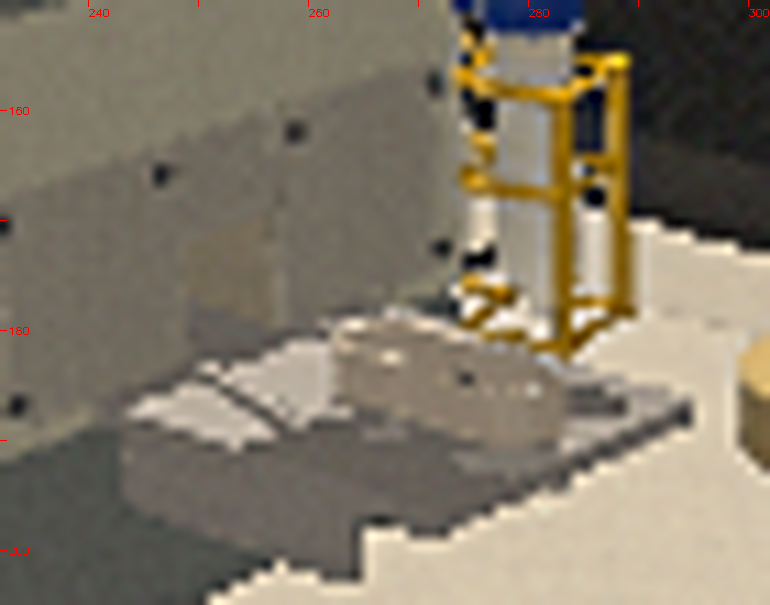

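```bash
python3 -m crank '[[0.05,0,0,0.04,-0.04],[0.05,0,0,0.05,-0.05],[0.05,0,0,0.05,-0.05],[0.05,0,0,0.05,0],[0.05,0,0,0.05,0]]'; python3 - <<'E'
from h import *
plan([.408,-.254,.1],.08)
E
```

```text
t: 11.5
tcp_pos: [0.4738, -0.1435, 0.2012]
tool_rot: [0.481, 0.519, -0.481, 0.518]
force: [0.7, 1.0, 0.2]
finger_gap: 0.585
t 11.5 tcp [ 0.4738 -0.1435  0.2012] jaw 0.076 xdown [-0.002  0.001 -1.   ] gap 0.585 F [0.71 1.04 0.22] q [-0.52  0.36  1.76  0.    1.02 -0.6 ]
tool delta [ 0.1012 -0.0738  0.1053]
turn about x -0.004
```

```bash
python3 -m crank '[[0.05,0.02,-0.025,0.035,0],[0.05,0.03,-0.025,0.035,0],[0.05,0.03,-0.024,0.035,0],[0.05,0.02,0,0,0],[0.05,0,0,0,0]]'; python3 - <<'E'
from h import *
plan([.408,-.254,.06],.084)
for n in ("scene","top"):
    s=snapshot(n)
    np.savez(n+"10.npz",**s)
crop(load("scene10.npz"),"n1.png",330,190,430,280,7)
crop(load("top10.npz"),"n2.png",360,200,450,270,8)
s=load("top10.npz"); crop(s,"n3.png",222,190,292,248,11)
E
```

```text
t: 12.0
tcp_pos: [0.4078, -0.2483, 0.1017]
tool_rot: [0.482, 0.521, -0.481, 0.515]
force: [-0.5, 0.1, -0.4]
finger_gap: 0.588
t 12.0 tcp [ 0.4078 -0.2483  0.1017] jaw 0.073 xdown [-0.006  0.006 -1.   ] gap 0.588 F [-0.51  0.14 -0.44] q [-0.78  0.51  1.89  0.    0.75 -0.85]
tool delta [0.0417 0.     0.006 ]
turn about x -0.011
```

View pics/n1.png

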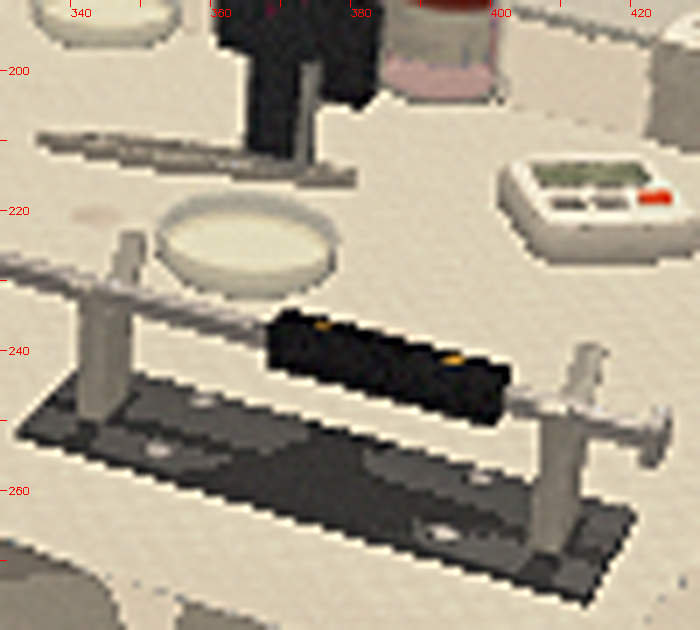

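View pics/n2.png

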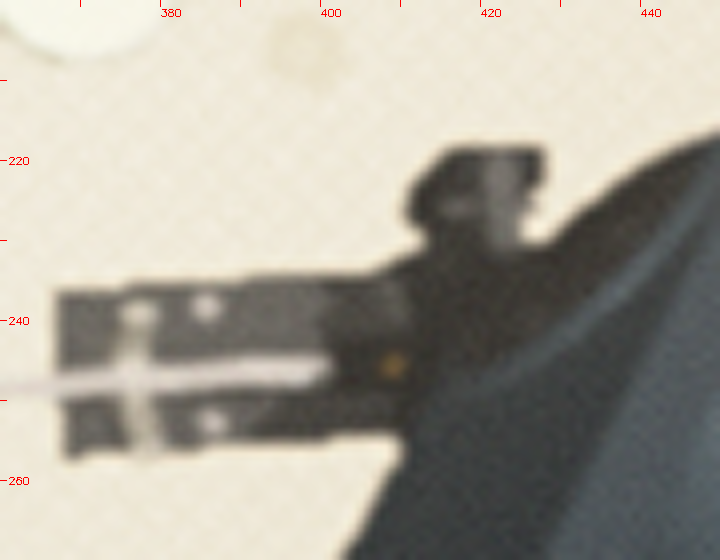

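View pics/n3.png

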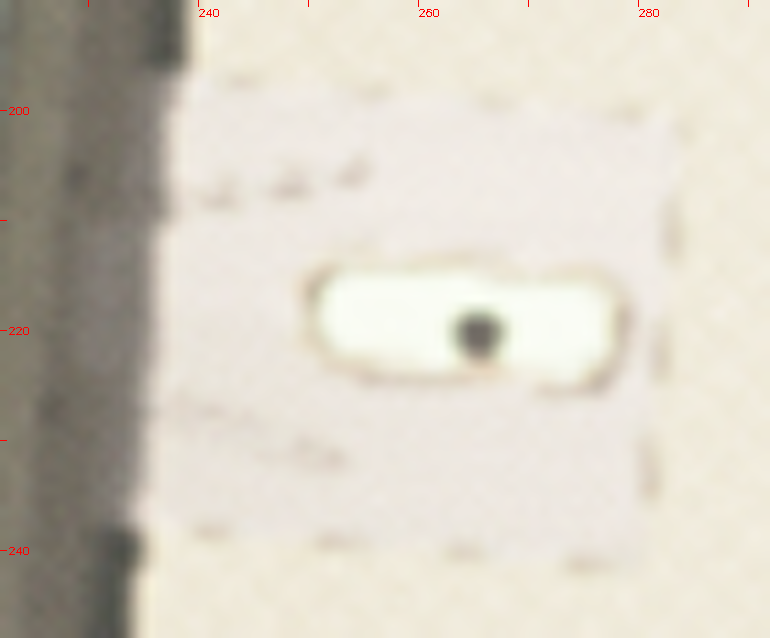

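```bash
python3 -m crank '[[0.05,0.03,0,0.006,-0.01],[0.05,0.03,0.001,0,0],[0.05,0.015,0,0,0],[0.05,0,0,0,0]]'; python3 - <<'E'
from h import *
plan([.408,-.254,.005],.084)
s=snapshot("scene"); np.savez("scene11.npz",**s)
crop(s,"n4.png",330,190,430,280,7)
E
```

```text
t: 12.5
tcp_pos: [0.4124, -0.2537, 0.0294]
tool_rot: [0.478, 0.522, -0.477, 0.521]
force: [-0.7, 0.0, -0.5]
finger_gap: 0.584
t 12.5 tcp [ 0.4124 -0.2537  0.0294] jaw 0.088 xdown [-0.002  0.002 -1.   ] gap 0.584 F [-0.68  0.05 -0.54] q [-0.78  0.65  1.92  0.    0.57 -0.87]
tool delta [ 0.0244 -0.0044 -0.    ]
turn about x 0.004
```

View pics/n4.png

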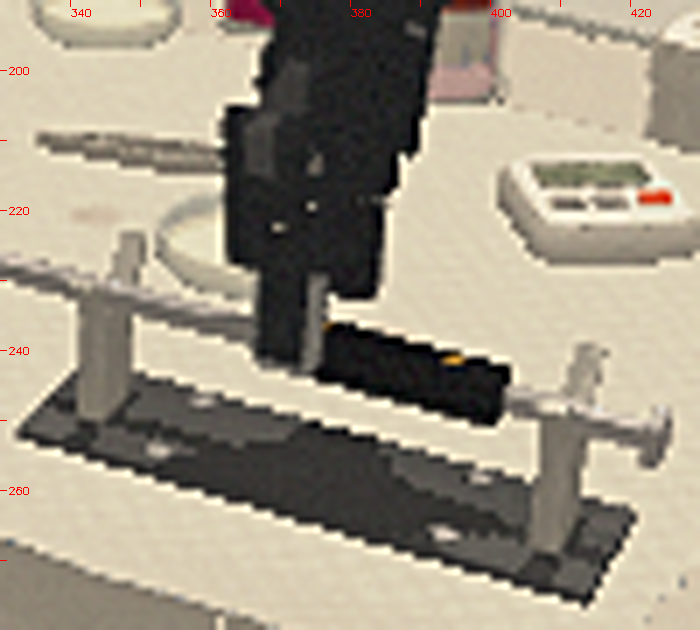

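```bash
python3 - <<'E'
from h import *
s=load("scene11.npz")
for u,v in [(366,236),(370,238),(373,238),(375,238)]: print(u,v,p2w(s,u,v).round(3))
t=load("scene10.npz")
for u,v in [(369,240),(372,238),(385,242),(395,244),(399,246),(366,238)]: print(u,v,p2w(t,u,v).round(3))
for u,v in [(368,236),(402,245)]: print(u,v,p2w(t,u,v,z=.05).round(3))
E
```

```text
366 236 [ 0.381 -0.247  0.07 ]
370 238 [ 0.378 -0.258  0.07 ]
373 238 [ 0.38  -0.264  0.071]
375 238 [ 0.385 -0.267  0.07 ]
369 240 [ 0.403 -0.245  0.049]
372 238 [ 0.402 -0.252  0.057]
385 242 [ 0.406 -0.283  0.055]
395 244 [ 0.408 -0.306  0.056]
399 246 [ 0.408 -0.316  0.054]
366 238 [ 0.406 -0.235  0.05 ]
368 236 [ 0.417 -0.235  0.05 ]
402 245 [ 0.423 -0.317  0.05 ]
```

```bash
python3 -m crank '[[0.05,0.01,-0.003,0.005,0],[0.05,0.01,0,0,0],[0.05,0.005,0,0,0],[0.05,0,0,0,0]]'; python3 -m crank '[[0.03,0,0,0,0],[0.008,0,0,0,0],[0.008,0,0,0,0],[0.008,0,0,0,0],[0.008,0,0,0,0]]' 80; python3 - <<'E'
from h import *
plan()
s=snapshot("scene"); np.savez("scene12.npz",**s)
crop(s,"n5.png",330,190,430,280,7)
E
```

```text
t: 12.95
tcp_pos: [0.4094, -0.2602, 0.0046]
tool_rot: [0.478, 0.521, -0.478, 0.521]
force: [0.7, 0.7, -0.1]
finger_gap: 0.587
t: 13.45
tcp_pos: [0.41, -0.2606, 0.0055]
tool_rot: [0.478, 0.521, -0.478, 0.521]
force: [-1.1, 0.2, 4.6]
finger_gap: 0.172
t 13.45 tcp [ 0.41   -0.2606  0.0055] jaw 0.086 xdown [ 0.001 -0.001 -1.   ] gap 0.172 F [-1.12  0.23  4.61] q [-0.8   0.7   1.93  0.    0.51 -0.88]
```

View pics/n5.png

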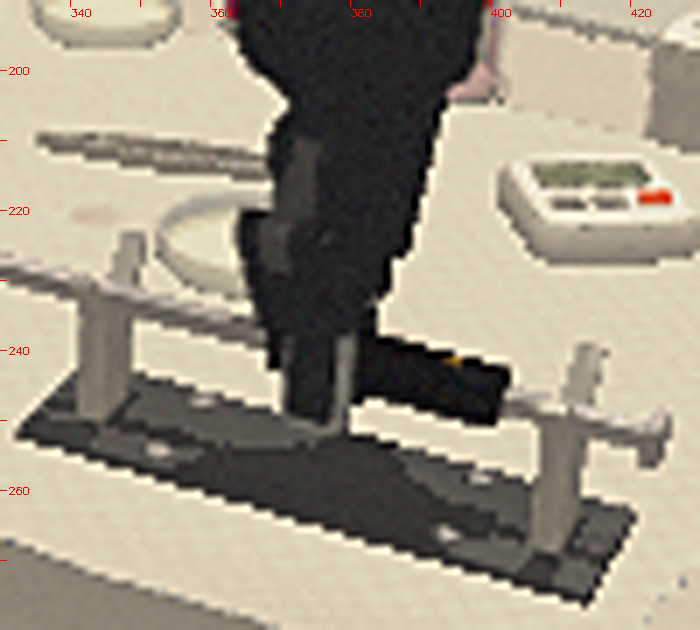

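```bash
python3 -m crank '[[0.008,-0.01,0,0,0],[0.008,-0.02,0,0,0],[0.008,-0.03,0,0,0],[0.008,-0.03,0,0,0],[0.008,-0.02,0,0,0]]'; python3 - <<'E'
from h import *
plan([.4538,-.192,.09],-.055)
s=snapshot("scene"); np.savez("scene13.npz",**s)
crop(s,"n6.png",280,160,430,270,5)
E
```

```text
t: 14.0
tcp_pos: [0.4099, -0.2605, 0.1171]
tool_rot: [0.478, 0.521, -0.478, 0.522]
force: [0.8, -0.3, -2.2]
finger_gap: 0.17
t 14.0 tcp [ 0.4099 -0.2605  0.1171] jaw 0.086 xdown [ 0.001 -0.001 -1.   ] gap 0.17 F [ 0.78 -0.26 -2.19] q [-0.8   0.49  1.87 -0.    0.79 -0.88]
tool delta [ 0.027   0.0496 -0.0645]
turn about x 0.141
```

View pics/n6.png

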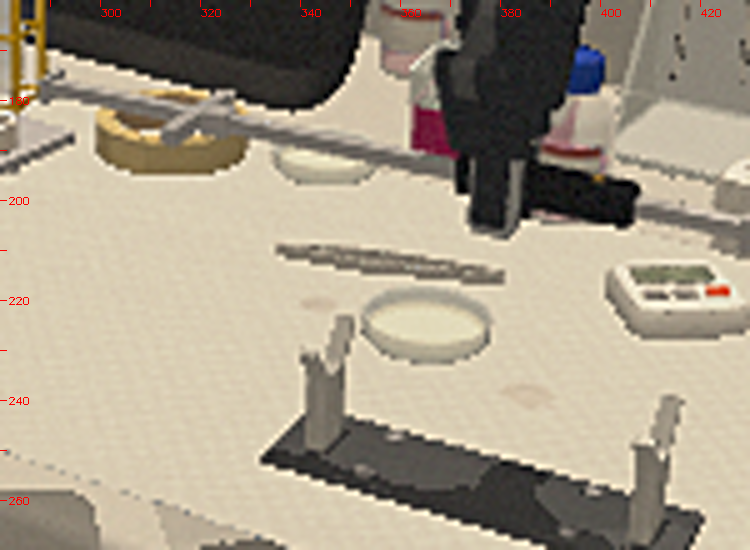

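```bash
cat >> h.py <<'E'
def rodcheck(S,za,ahead=.236,stop=.156):
    st,R,a=state(); p=st["tcp_pos"].copy(); d=-R[:,2]; d[2]=0; d/=np.linalg.norm(d)
    for nm,l in (("foot",ahead),("stop",stop),("grip",-.019),("rear",-.110)):
        q=p+d*l; q[2]=za; print(nm,q.round(4),w2p(S,q).round(1))
E
python3 - <<'E'
from h import *
s=load("scene13.npz"); rodcheck(s,.1616)
for u,v in [(318,183),(330,183),(340,187),(350,190),(360,192),(405,200),(415,204),(425,207),(300,180)]: print(u,v,p2w(s,u,v).round(3))
crop(s,"n7.png",275,165,335,200,13)
E
```

```text
foot [ 0.3908 -0.0266  0.1616] [289.7 176.7]
stop [ 0.3977 -0.1063  0.1616] [318.3 182.7]
grip [ 0.4129 -0.2806  0.1616] [389.4 197.3]
rear [ 0.4207 -0.3713  0.1616] [431.8 206.1]
318 183 [ 0.386 -0.113  0.166]
330 183 [ 0.405 -0.134  0.165]
340 187 [ 0.397 -0.166  0.164]
350 190 [ 0.399 -0.191  0.162]
360 192 [ 0.404 -0.214  0.161]
405 200 [ 0.407 -0.318  0.167]
415 204 [ 0.411 -0.339  0.161]
425 207 [ 0.414 -0.359  0.159]
300 180 [ 0.39  -0.059  0.16 ]
```

View pics/n7.png

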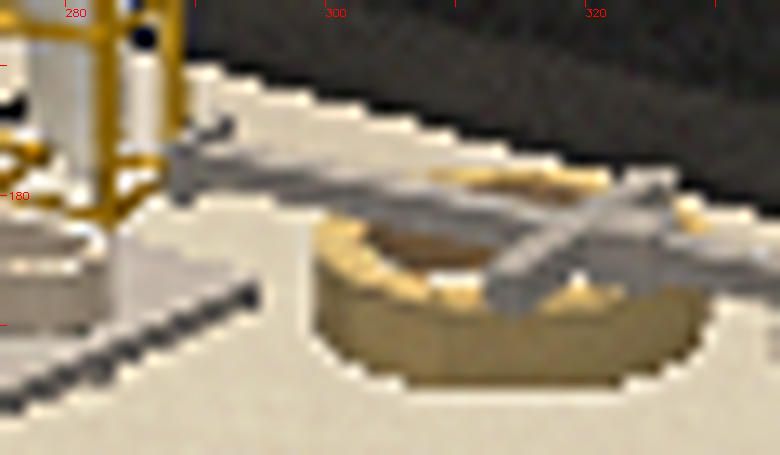

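```bash
python3 -m crank '[[0.008,0,0.015,-0.01,0.035],[0.008,0,0.02,-0.02,0.035],[0.008,0,0.015,-0.02,0.035],[0.008,0.01,0,-0.01,0.036],[0.008,0.01,0,0,0]]'; python3 - <<'E'
from h import *
plan([.4538,-.192,.05],-.055)
s=snapshot("scene"); np.savez("scene14.npz",**s); rodcheck(s,.09+state()[0]["tcp_pos"][2]-.0455)
crop(s,"n8.png",230,150,380,230,5)
s=snapshot("top"); np.savez("top14.npz",**s); rodcheck(s,.09+state()[0]["tcp_pos"][2]-.0455)
crop(s,"n9.png",225,180,405,260,4)
E
```

```text
t: 14.55
tcp_pos: [0.4571, -0.196, 0.0943]
tool_rot: [-0.513, -0.487, 0.513, -0.486]
force: [-0.6, -0.3, -0.8]
finger_gap: 0.169
t 14.55 tcp [ 0.4571 -0.196   0.0943] jaw -0.052 xdown [-0.002  0.001 -1.   ] gap 0.169 F [-0.62 -0.28 -0.79] q [-0.63  0.54  1.85  0.    0.75 -0.58]
tool delta [ 0.0443 -0.0034 -0.0038]
turn about x 0.003
foot [0.4686 0.0393 0.1373] [288.  172.2]
stop [ 0.4644 -0.0406  0.1373] [311.3 178.6]
grip [ 0.4552 -0.2154  0.1373] [370.2 194.7]
rear [ 0.4504 -0.3063  0.1373] [406.  204.5]
foot [0.4689 0.0386 0.1379] [286.8 219.3]
stop [ 0.4646 -0.0413  0.1379] [322.  221.8]
grip [ 0.4552 -0.216   0.1379] [399.  227.3]
rear [ 0.4504 -0.3069  0.1379] [439.  230.2]
```

View pics/n8.png

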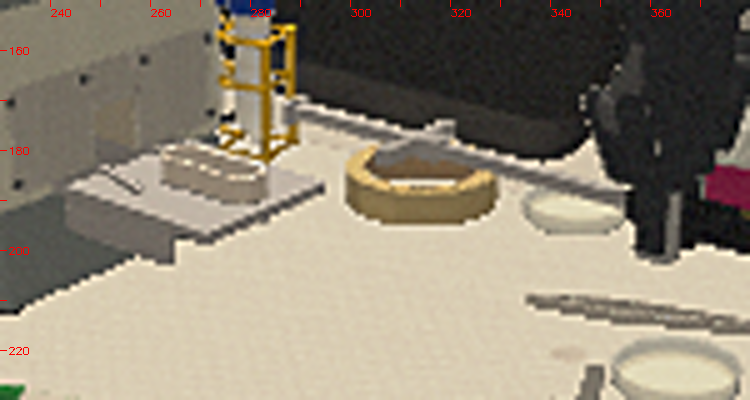

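View pics/n9.png

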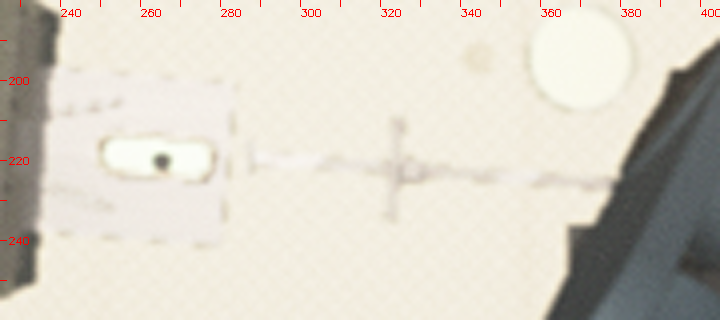

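```bash
python3 -m crank '[[0.008,0.02,-0.003,0,0.003],[0.008,0.02,0,0,0],[0.008,0.006,0,0,0],[0.008,0,0,0,0]]'; python3 - <<'E'
from h import *
plan([.4538,-.192,.048],-.055)
s=snapshot("scene"); np.savez("scene15.npz",**s); rodcheck(s,state()[0]["tcp_pos"][2]+.0445)
crop(s,"o1.png",230,150,380,230,5)
s=snapshot("top"); np.savez("top15.npz",**s); rodcheck(s,state()[0]["tcp_pos"][2]+.0445)
crop(s,"o2.png",225,185,335,255,7)
E
```

```text
t: 15.05
tcp_pos: [0.454, -0.1981, 0.0483]
tool_rot: [-0.514, -0.486, 0.515, -0.484]
force: [0.8, -0.8, -0.5]
finger_gap: 0.174
t 15.05 tcp [ 0.454  -0.1981  0.0483] jaw -0.059 xdown [-0.002  0.001 -1.   ] gap 0.174 F [ 0.82 -0.79 -0.46] q [-0.64  0.62  1.88 -0.    0.63 -0.58]
tool delta [ 0.0003 -0.0005 -0.0061]
turn about x -0.004
foot [0.4684 0.0373 0.0935] [288.8 187.4]
stop [ 0.4637 -0.0426  0.0935] [311.7 194.3]
grip [ 0.4534 -0.2173  0.0935] [369.4 212. ]
rear [ 0.4481 -0.3081  0.0935] [404.4 222.7]
foot [0.4687 0.0372 0.0939] [289.  219.4]
stop [ 0.464  -0.0427  0.0939] [322.5 222. ]
grip [ 0.4538 -0.2174  0.0939] [395.8 227.7]
rear [ 0.4485 -0.3083  0.0939] [433.9 230.6]
```

View pics/o1.png

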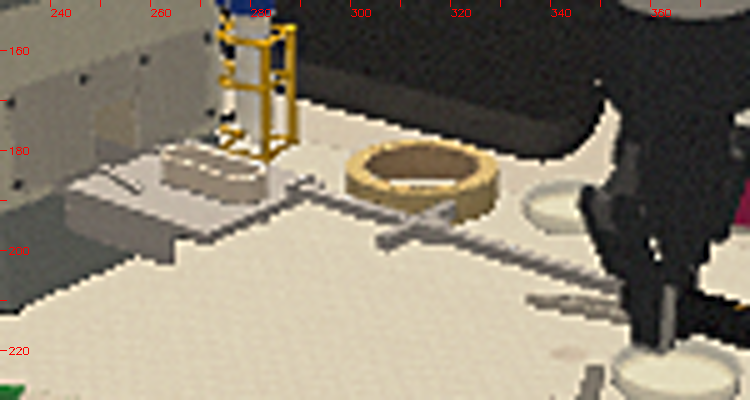

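View pics/o2.png

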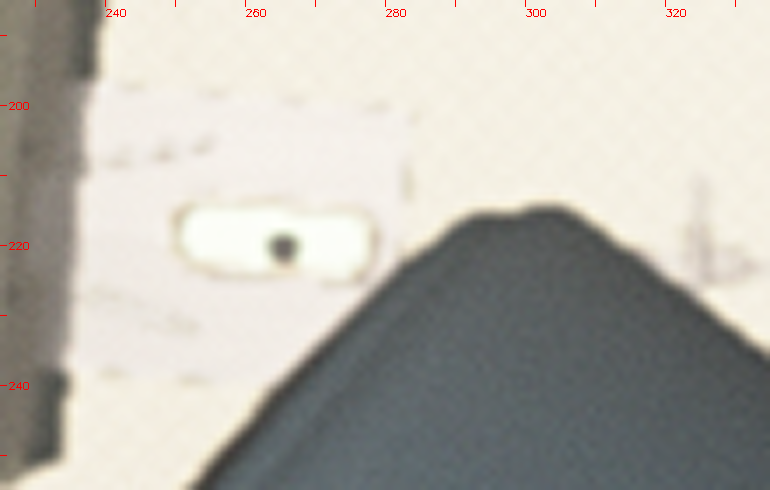

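```bash
python3 -m crank '[[0.008,0,0,-0.006,0],[0.008,0,0,-0.006,0],[0.008,0,0,-0.006,0],[0.008,0,0,-0.006,0],[0.008,0,0,-0.006,0]]';  python3 -m crank '[[0.008,0,0,-0.006,0],[0.008,0,0,-0.006,0],[0.008,0,0,-0.006,0],[0.008,0,0,-0.006,0],[0.008,0,0,-0.006,0]]'; python3 - <<'E'
from h import *
plan([.4654,.018,.048],-.055)
s=snapshot("scene"); np.savez("scene16.npz",**s); rodcheck(s,state()[0]["tcp_pos"][2]+.0445)
crop(s,"p1.png",230,150,350,220,6)
s=snapshot("top"); crop(s,"p2.png",225,185,335,255,7)
E
```

```text
t: 15.65
tcp_pos: [0.4565, -0.1671, 0.0493]
tool_rot: [0.514, 0.485, -0.514, 0.486]
force: [-0.1, -0.4, -1.6]
finger_gap: 0.174
t: 16.15
tcp_pos: [0.4582, -0.1374, 0.049]
tool_rot: [-0.514, -0.485, 0.514, -0.485]
force: [-0.7, 0.4, -1.3]
finger_gap: 0.173
t 16.15 tcp [ 0.4582 -0.1374  0.049 ] jaw -0.058 xdown [-0.  0. -1.] gap 0.173 F [-0.67  0.37 -1.32] q [-0.53  0.61  1.93 -0.    0.6  -0.47]
tool delta [ 0.0011 -0.0018 -0.1555]
turn about x -0.003
foot [0.4714 0.0992 0.0935] [272.2 182.4]
stop [0.4668 0.0194 0.0935] [293.7 188.9]
grip [ 0.4567 -0.1554  0.0935] [347.5 205.3]
rear [ 0.4514 -0.2462  0.0935] [380.1 215.3]
```

View pics/p1.png

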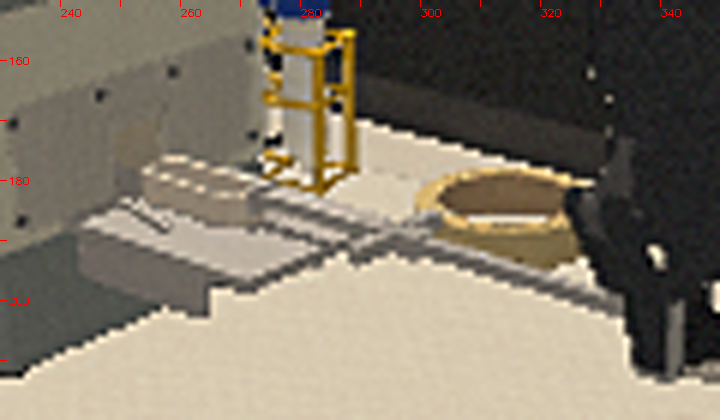

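View pics/p2.png

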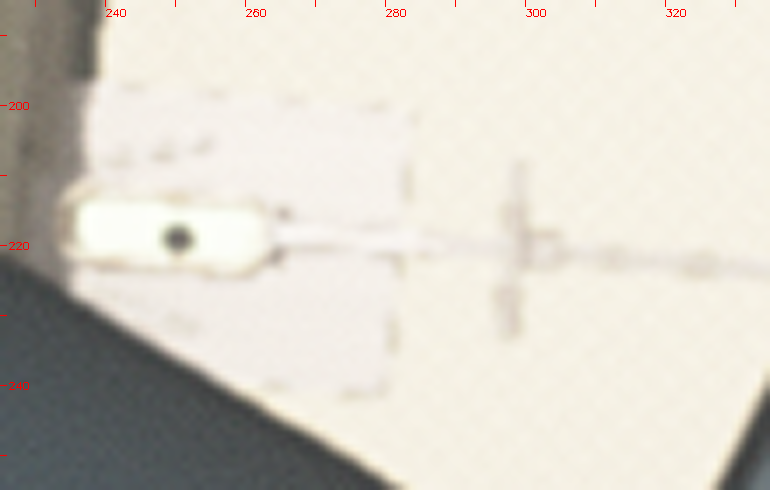

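```bash
python3 -m crank '[[0.008,0,0,-0.006,0],[0.008,0,-0.001,-0.006,0],[0.008,0,0,-0.006,0],[0.008,0,0,-0.006,0],[0.008,0,0,-0.006,0]]';  python3 -m crank '[[0.008,0,0,-0.007,0],[0.008,0,0,-0.007,0],[0.008,0,0,-0.007,0],[0.008,0,0,-0.007,0],[0.008,0,0,-0.007,0]]'; python3 - <<'E'
from h import *
plan([.4654,.018,.048],-.055)
s=snapshot("scene"); np.savez("scene17.npz",**s)
crop(s,"q1.png",230,150,350,220,6)
s=snapshot("top"); crop(s,"q2.png",225,185,335,255,7)
E
```

```text
t: 16.75
tcp_pos: [0.4589, -0.1073, 0.0491]
tool_rot: [-0.514, -0.485, 0.514, -0.485]
force: [-0.7, 0.2, -1.9]
finger_gap: 0.173
t: 17.25
tcp_pos: [0.4609, -0.0723, 0.0491]
tool_rot: [-0.514, -0.485, 0.514, -0.485]
force: [-0.0, -0.5, -0.9]
finger_gap: 0.173
t 17.25 tcp [ 0.4609 -0.0723  0.0491] jaw -0.058 xdown [-0. -0. -1.] gap 0.173 F [-0.   -0.54 -0.86] q [-0.4   0.6   1.96 -0.    0.58 -0.34]
tool delta [ 0.0011 -0.0008 -0.0904]
turn about x -0.003
```

View pics/q1.png

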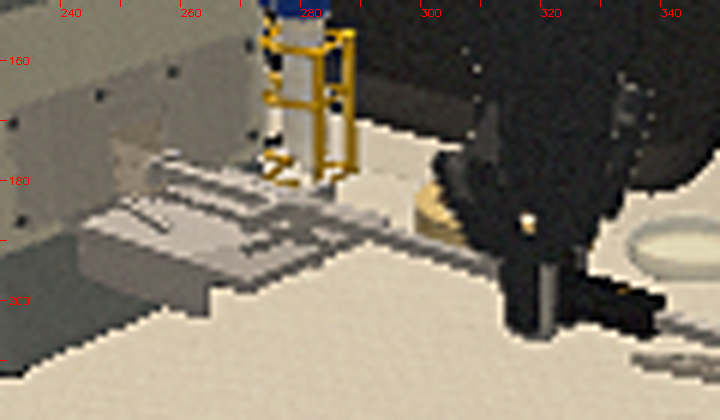

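View pics/q2.png

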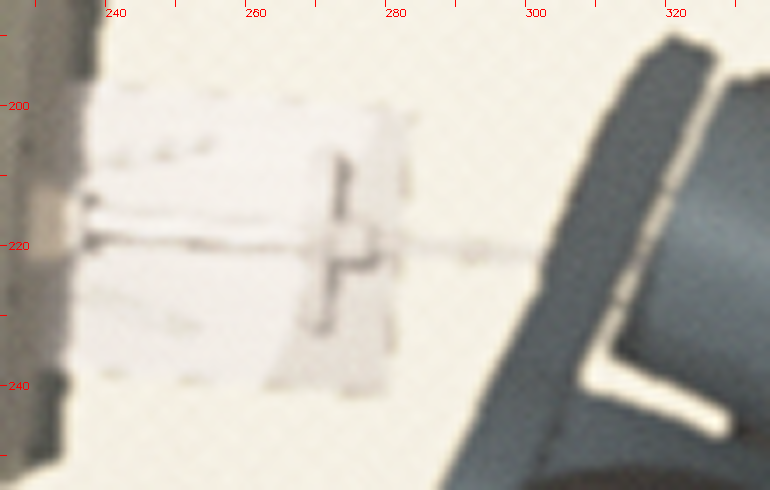

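```bash
python3 -m crank '[[0.008,0,0,-0.007,0],[0.008,0,-0.001,-0.007,0],[0.008,0,0,-0.007,0],[0.008,0,0,-0.007,0],[0.008,0,0,-0.007,0]]';  python3 -m crank '[[0.008,0,0,-0.007,0],[0.008,0,0,-0.007,0],[0.008,0,0,-0.007,0],[0.008,0,0,-0.007,0],[0.008,0,0,-0.007,0]]';python3 - <<'E'
from h import *
plan([.4654,.018,.048],-.055)
s=snapshot("scene"); np.savez("scene18.npz",**s)
crop(s,"r1.png",230,150,350,220,6)
s=snapshot("top"); crop(s,"r2.png",225,185,335,255,7)
E
```

```text
t: 17.85
tcp_pos: [0.4619, -0.0373, 0.0491]
tool_rot: [-0.514, -0.485, 0.514, -0.485]
force: [0.3, -0.1, -2.2]
finger_gap: 0.173
t: 18.35
tcp_pos: [0.464, -0.0024, 0.0491]
tool_rot: [-0.514, -0.485, 0.514, -0.485]
force: [1.1, 0.1, -1.0]
finger_gap: 0.175
t 18.35 tcp [ 0.464  -0.0024  0.0491] jaw -0.058 xdown [-0.  0. -1.] gap 0.175 F [ 1.08  0.1  -0.96] q [-0.25  0.6   1.96  0.    0.58 -0.19]
tool delta [ 0.0011  0.0002 -0.0204]
turn about x -0.003
```

View pics/r1.png

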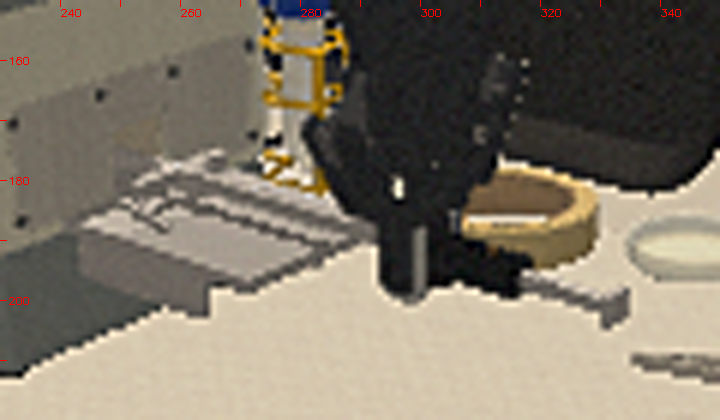

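View pics/r2.png

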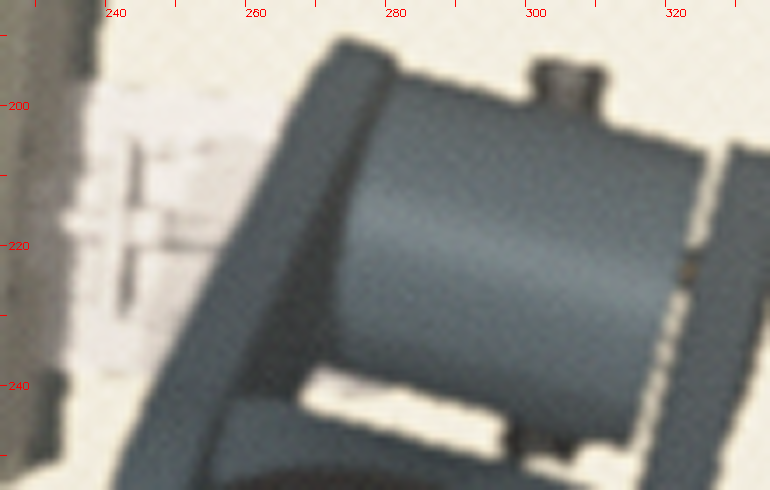

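Nearly in; now slow steps until the stop makes contact.

```bash
python3 -m crank '[[0.008,0,0,-0.004,0],[0.008,0,0,-0.004,0],[0.008,0,0,-0.003,0]]';  python3 -m crank '[[0.008,0,0,-0.003,0],[0.008,0,0,-0.002,0],[0.008,0,0,0,0]]'; python3 -m crank '[[0.008,0,0,-0.0015,0],[0.008,0,0,0,0]]';
```

```text
t: 18.75
tcp_pos: [0.4646, 0.0082, 0.0491]
tool_rot: [-0.514, -0.485, 0.514, -0.485]
force: [-0.3, 0.0, -1.7]
finger_gap: 0.177
t: 19.05
tcp_pos: [0.4648, 0.0133, 0.0491]
tool_rot: [-0.514, -0.485, 0.514, -0.485]
force: [0.1, 0.4, -2.1]
finger_gap: 0.173
t: 19.25
tcp_pos: [0.465, 0.0146, 0.0491]
tool_rot: [-0.514, -0.485, 0.514, -0.485]
force: [-0.2, 0.6, -0.7]
finger_gap: 0.175
```

```bash
python3 -m crank '[[0.008,0,0,-0.002,0],[0.008,0,0,0,0]]';  python3 -m crank '[[0.008,0,0,-0.0015,0],[0.008,0,0,0,0]]'; python3 -m crank '[[0.008,0,0,-0.0015,0],[0.008,0,0,0,0]]';python3 -m crank '[[0.008,0,0,-0.0015,0],[0.008,0,0,0,0]]'; python3 - <<'E'
from h import *
plan([.4654,.018,.048],-.055)
s=snapshot("scene"); np.savez("scene19.npz",**s)
crop(s,"s1.png",230,150,300,205,11)
s=snapshot("top"); crop(s,"s2.png",225,185,335,255,7)
E
```

```text
t: 19.45
tcp_pos: [0.4651, 0.0166, 0.0491]
tool_rot: [-0.514, -0.485, 0.514, -0.485]
force: [0.6, 0.2, -1.0]
finger_gap: 0.176
t: 19.65
tcp_pos: [0.4652, 0.0182, 0.0491]
tool_rot: [0.514, 0.485, -0.514, 0.485]
force: [-0.5, -0.6, -2.1]
finger_gap: 0.172
t: 19.85
tcp_pos: [0.4653, 0.0187, 0.0491]
tool_rot: [-0.514, -0.485, 0.514, -0.486]
force: [-0.4, -5.4, -0.6]
finger_gap: 0.169
t: 20.05
tcp_pos: [0.4654, 0.0187, 0.0492]
tool_rot: [-0.513, -0.485, 0.515, -0.487]
force: [-2.5, -13.4, -1.8]
finger_gap: 0.171
t 20.05 tcp [0.4654 0.0187 0.0492] jaw -0.056 xdown [-0.    -0.003 -1.   ] gap 0.171 F [ -2.53 -13.39  -1.84] q [-0.2   0.6   1.96 -0.01  0.58 -0.14]
tool delta [0.0012 0.     0.0007]
turn about x -0.001
```

View pics/s1.png

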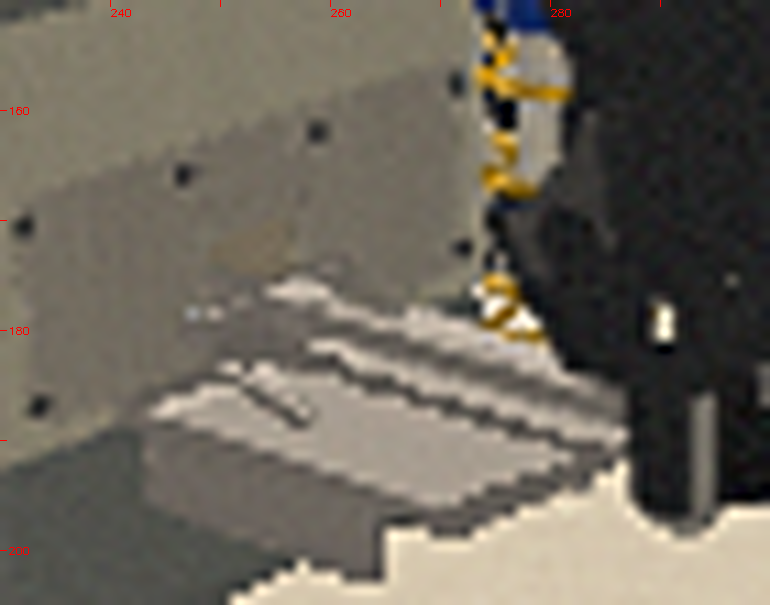

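View pics/s2.png

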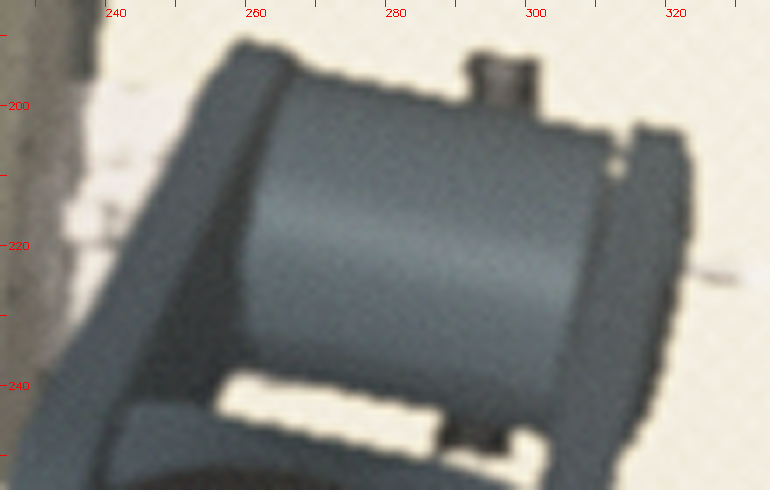

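```bash
python3 -m crank '[[0.008,0,0,0.004,0],[0.008,0,0,0.008,0],[0.008,0,0,0.012,0],[0.008,0,0,0.012,0],[0.008,0,0,0.012,0]]';  python3 -m crank '[[0.008,0,0,0.015,0],[0.008,0,0,0.015,0],[0.008,0,0,0.015,0],[0.008,0,0,0.015,0],[0.008,0,0,0.015,0]]'; python3 - <<'E'
from h import *
plan([.454,-.198,.05],-.058)
s=snapshot("scene"); rodcheck(s,state()[0]["tcp_pos"][2]+.0445)
crop(s,"u1.png",230,150,350,220,6)
s=snapshot("top"); crop(s,"u2.png",225,185,335,255,7)
E
```

```text
t: 20.65
tcp_pos: [0.4626, -0.028, 0.0491]
tool_rot: [0.514, 0.485, -0.514, 0.485]
force: [0.1, 0.1, -1.5]
finger_gap: 0.173
t: 21.15
tcp_pos: [0.4581, -0.1033, 0.0491]
tool_rot: [0.514, 0.485, -0.514, 0.485]
force: [-0.1, 0.1, -1.6]
finger_gap: 0.172
t 21.15 tcp [ 0.4581 -0.1033  0.0491] jaw -0.059 xdown [ 0. -0. -1.] gap 0.172 F [-0.06  0.15 -1.55] q [-0.46  0.6   1.95  0.    0.59 -0.4 ]
tool delta [-0.0009  0.0015  0.0948]
turn about x -0.001
foot [0.4731 0.1301 0.0936] [264.4 180. ]
stop [0.4683 0.0503 0.0936] [285.1 186.3]
grip [ 0.4578 -0.1244  0.0936] [337.1 202.2]
rear [ 0.4524 -0.2152  0.0936] [368.4 211.8]
```

View pics/u1.png

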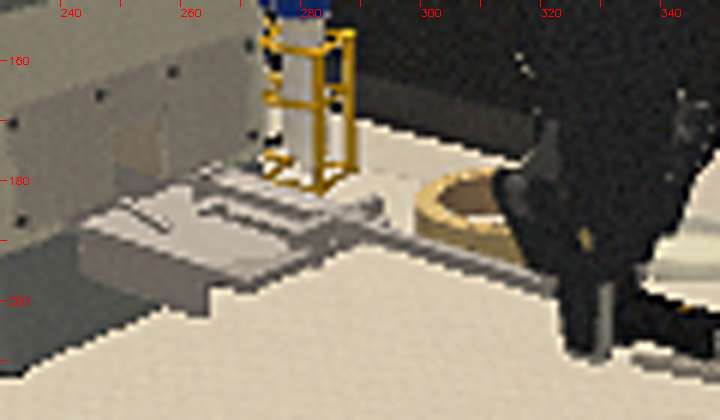

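View pics/u2.png

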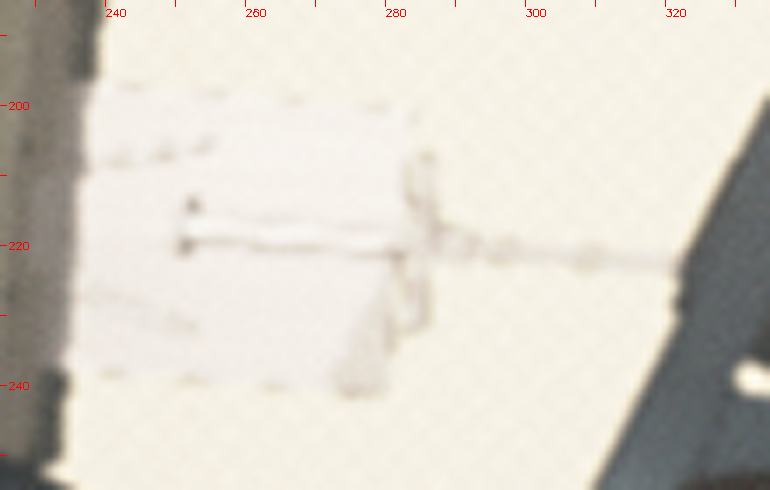

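```bash
python3 -m crank '[[0.008,0,0,0.02,0],[0.008,-0.01,0,0.03,0],[0.008,-0.02,0,0.03,0],[0.008,-0.02,0,0.03,-0.035],[0.008,-0.015,0,0.03,-0.035]]'; python3 - <<'E'
from h import *
plan([.41,-.2605,.117],.086)
E
```

```text
t: 21.75
tcp_pos: [0.4508, -0.2423, 0.115]
tool_rot: [0.497, 0.503, -0.497, 0.503]
force: [0.3, -0.2, -1.4]
finger_gap: 0.175
t 21.75 tcp [ 0.4508 -0.2423  0.115 ] jaw 0.013 xdown [ 0.  0. -1.] gap 0.175 F [ 0.28 -0.2  -1.42] q [-0.71  0.52  1.8   0.    0.82 -0.73]
tool delta [-0.002  -0.041   0.0176]
turn about x -0.073
```

```bash
python3 -m crank '[[0.008,0,-0.015,0.008,-0.037],[0.008,0,-0.015,0.008,-0.036],[0.008,0,-0.01,0,0],[0.008,0,0,0,0]]'; python3 - <<'E'
from h import *
plan([.41,-.2605,.0055],.086)
s=snapshot("scene"); rodcheck(s,state()[0]["tcp_pos"][2]+.0445)
crop(s,"v1.png",280,160,430,270,5)
E
```

```text
t: 22.15
tcp_pos: [0.41, -0.2583, 0.1138]
tool_rot: [0.479, 0.521, -0.479, 0.519]
force: [-0.7, 1.1, -1.4]
finger_gap: 0.176
t 22.15 tcp [ 0.41   -0.2583  0.1138] jaw 0.083 xdown [-0.002  0.002 -1.   ] gap 0.176 F [-0.71  1.12 -1.39] q [-0.79  0.49  1.87  0.    0.78 -0.88]
tool delta [ 1.083e-01 -1.000e-04  2.400e-03]
turn about x -0.003
foot [ 0.3914 -0.0233  0.1584] [288.8 177.6]
stop [ 0.398  -0.1031  0.1584] [317.2 183.6]
grip [ 0.4126 -0.2775  0.1584] [387.9 198.4]
rear [ 0.4202 -0.3681  0.1584] [430.1 207.2]
```

View pics/v1.png

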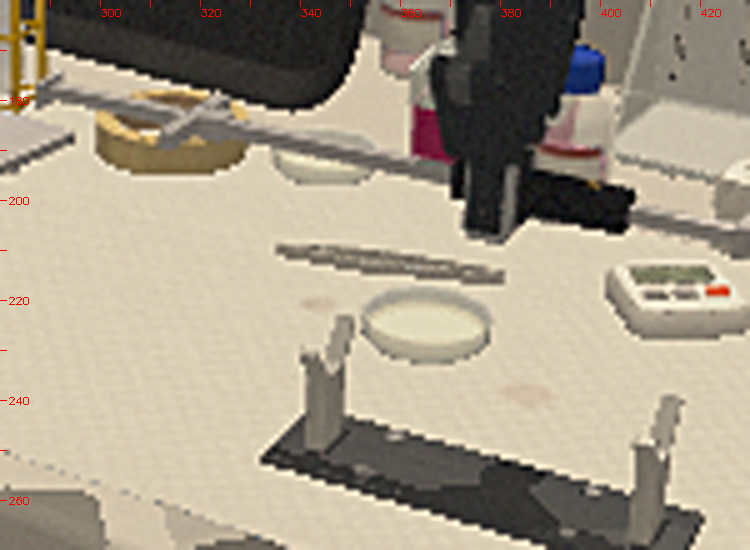

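```bash
python3 -m crank '[[0.008,0.03,0,0.0025,-0.003],[0.008,0.03,0,0,0],[0.008,0.015,0,0,0],[0.008,0.01,0,0,0],[0.008,0,0,0,0]]'; python3 -m crank '[[0.008,0.008,0,0,0],[0.008,0.008,0,0,0],[0.008,0.004,0,0,0],[0.008,0,0,0,0]]'; python3 - <<'E'
from h import *
plan([.41,-.2605,.0055],.086)
s=snapshot("scene")
crop(s,"v2.png",330,190,430,280,7)
E
```

```text
t: 22.7
tcp_pos: [0.4119, -0.2609, 0.028]
tool_rot: [0.477, 0.522, -0.477, 0.521]
force: [-0.0, -0.4, -1.5]
finger_gap: 0.175
t: 23.1
tcp_pos: [0.4118, -0.2617, 0.0088]
tool_rot: [0.478, 0.522, -0.478, 0.521]
force: [0.3, 0.1, -1.4]
finger_gap: 0.174
t 23.1 tcp [ 0.4118 -0.2617  0.0088] jaw 0.088 xdown [-0.  0. -1.] gap 0.174 F [ 0.31  0.07 -1.45] q [-0.8   0.7   1.92  0.    0.52 -0.88]
tool delta [ 0.0033 -0.0017 -0.0014]
turn about x 0.002
```

View pics/v2.png

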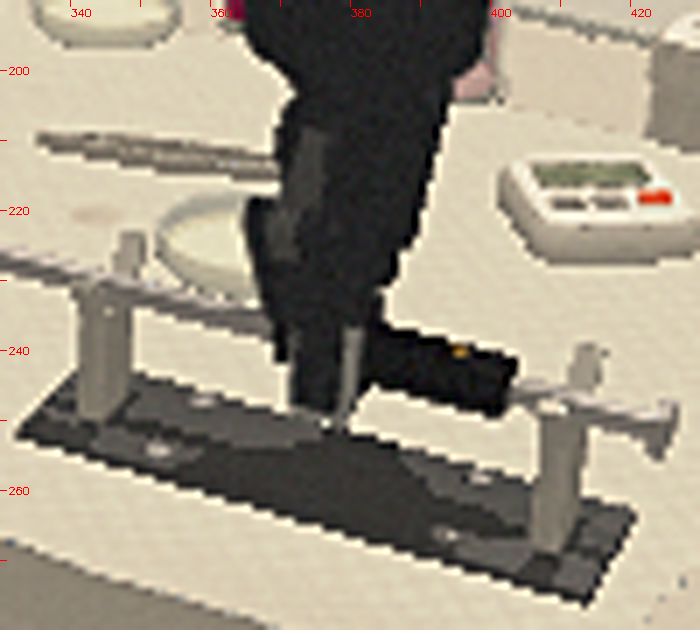

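Sits in the notches, just above the seat. Nudge in x, lower to contact.

```bash
python3 -m crank '[[0.008,0.002,-0.0015,-0.001,0],[0.008,0,0,0,0]]'; python3 -m crank '[[0.008,0.0015,0,0,0],[0.008,0,0,0,0]]'; python3 -m crank '[[0.008,0.001,0,0,0],[0.008,0,0,0,0]]'
```

```text
t: 23.35
tcp_pos: [0.41, -0.2608, 0.0071]
tool_rot: [0.478, 0.522, -0.478, 0.521]
force: [-0.5, 0.4, -0.6]
finger_gap: 0.175
t: 23.55
tcp_pos: [0.4104, -0.2611, 0.0056]
tool_rot: [0.478, 0.521, -0.478, 0.522]
force: [-0.3, -0.6, -1.4]
finger_gap: 0.174
t: 23.75
tcp_pos: [0.4104, -0.2611, 0.0055]
tool_rot: [0.477, 0.521, -0.478, 0.522]
force: [-1.1, 0.9, 6.8]
finger_gap: 0.172
```

Seated. Open and rise.

```bash
python3 -m crank '[[0.018,0,0,0,0],[0.022,0,0,0,0],[0.05,0,0,0,0],[0.05,0,0,0,0],[0.05,0,0,0,0]]' 20; python3 -m crank '[[0.05,-0.01,0,0,0],[0.05,-0.03,0,0,0],[0.05,-0.05,0,0,0],[0.05,-0.05,0,0,0],[0.05,-0.05,0,0,0]]'; python3 -m crank '[[0.05,0,0.04,0,0],[0.05,0,0.04,0,0],[0.05,0,0.04,0,0],[0.05,0,0,0,0]]'; python3 - <<'E'
from h import *
plan()
for n in ("scene","top"):
    s=snapshot(n)
    np.savez(n+"20.npz",**s)
crop(load("scene20.npz"),"w1.png",280,190,480,290,4)
crop(load("top20.npz"),"w2.png",300,180,480,265,4); crop(load("scene20.npz"),"w3.png",232,150,302,205,11)
E
```

```text
t: 24.25
tcp_pos: [0.4103, -0.261, 0.0045]
tool_rot: [0.478, 0.522, -0.478, 0.521]
force: [1.0, 0.7, 0.4]
finger_gap: 0.585
t: 24.75
tcp_pos: [0.4098, -0.2605, 0.197]
tool_rot: [0.478, 0.522, -0.478, 0.521]
force: [0.6, -0.6, -0.1]
finger_gap: 0.585
t: 25.15
tcp_pos: [0.5346, -0.2506, 0.1958]
tool_rot: [0.477, 0.52, -0.476, 0.524]
force: [-0.6, 0.2, -0.4]
finger_gap: 0.588
t 25.15 tcp [ 0.5346 -0.2506  0.1958] jaw 0.091 xdown [ 0.006 -0.003 -1.   ] gap 0.588 F [-0.59  0.19 -0.36] q [-0.63  0.49  1.54  0.    1.1  -0.72]
```

View pics/w1.png

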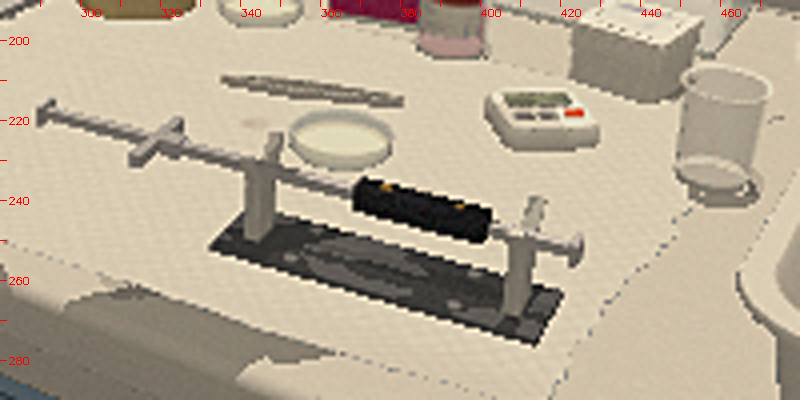

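View pics/w2.png

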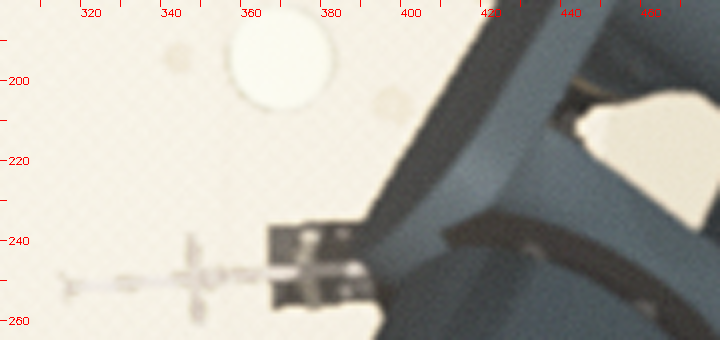

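View pics/w3.png

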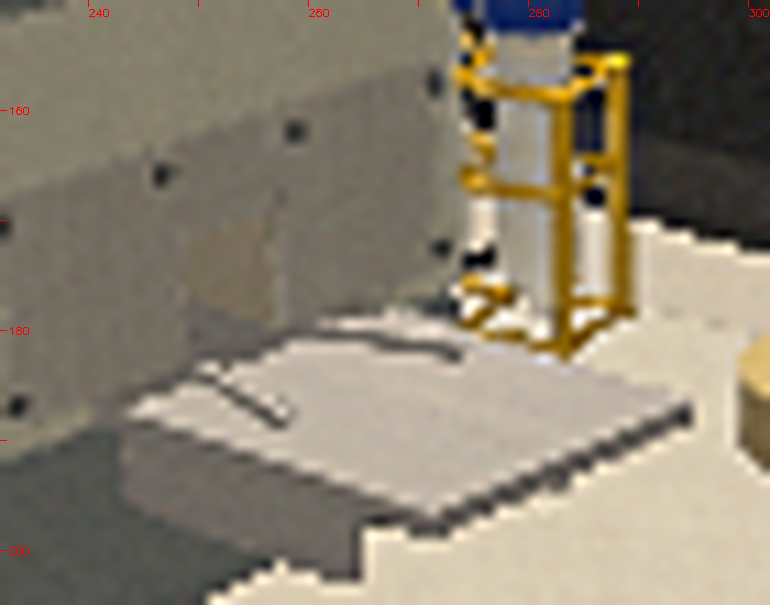

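```bash
python3 -c "
from station import manip
s=manip.sense(); print(s['t'],abs(s['qd']).max()); print(manip.sign_off())"
```

```text
25.25 0.045424957330391445
the job is handed in; nothing more can be done
None
```

I loaded the boat and handed the job in at 25.25 s of the 58 s allowed. My last checks show the task done, except that the boat cannot be seen in its final place.

- **Placing:** The boat, with its slug, went onto the shelf about 75 mm out from the mouth and was let go. Both pictures showed it centred between the strips.
- **Pushing:** I pushed it in with the rod until the crossbar met the furnace front. Contact came where I had worked it out, at about 13 N, and the boat went through the mouth straight.
- **Rod back in its rest:** After I drew the rod out and laid it down, its foot, crossbar, grip and rear end were at the same pixels as at the start, to about 1 px. The seating height also matched, with the tool at 5.5 mm both times.
- **Surroundings:** The dish, tongs, timer and beaker look unmoved in the last scene picture, and the hand was clear of everything.

**What disagreed or could not be checked:**
- **Fingertip height:** The fingertips stood about 25 mm higher than the reported tool position implied, so my first try at the boat closed on air above it. I measured the offset from the scene camera's picture and depth, and used it from then on.
- **Boat in the furnace:** The boat's final depth, and the slug in it, rest on the crossbar contact and on pictures up to the mouth.

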